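# Refill the dosing pot and turn the washing machine's water back on

## Robot

A 7-joint arm with a two-finger parallel gripper is mounted at the origin on the work surface. World frame = base frame: x ahead of the robot, y to its left, z up, the work surface at z = 0. Lengths are in m, angles in rad, forces in N, time in s.
With the tool pointing down it reaches from about 0.425 to 0.925 m from the base axis. Payload 6.8 kg.
Tool frame: the origin (TCP) lies on the mounting face of the last link; the fingertips stand 182 mm ahead of it and the grasp point (between the pads) lies 163 mm ahead of it (arm.tcp_to_grasp is the y of the grasp point in the tool frame, in m); y points along the fingers, z is the direction in which the jaws open and shut, and the axes are right-handed (so a half turn about y gives the same grasp; the last joint's range is limited). The gripper opens to 88 mm and grips with 3 to 60 N. Pads are 20 mm wide; open, the fingers measure 115 mm over their backs; the gripper's body (75 mm by 178 mm) begins 61 mm behind the grasp point.
Start: joints at [1.028, 0.477, 0.022, 1.555, -0.011, 1.109, -0.083], TCP at [0.284, -0.612, 0.405] pointing down, gripper open.
Joint ranges: [-2.96, 2.96], [-0.34, 2.1], [-1.41, 1.46], [0.24, 2.44], [-1.37, 4.51], [0.17, 1.92], [-2.96, 2.96]. Speed limits (rad/s): [2.39, 2.39, 3.14, 3.14, 3.14, 3.14, 3.14].

## Interface

Orientations are given as a unit quaternion [w, x, y, z].
In Python, from station import arm, optics gives the robot as it stands. The module is installed in compiled form; this text tells all that it offers.
- The arm moves only by the shell command python3 -m jog 'ROWS' [FORCE]. ROWS is JSON, a list of rows, each a list of 3 entries, a list of its own where there are three numbers: the finger opening in m, from 0 to 0.0878, then the shift along the world's x, y, z in m, then the turn, a rotation vector about the world's x, y, z in degrees. In form: [[fingers, [dx, dy, dz], [ax, ay, az]], ...]. A call has 1 to 8 rows; each row is the pose to reach, as a shift and turn from the pose commanded when the call began; what a row does not reach only later rows make up. A row lasts 1/12 s, in which the tool goes at most 41.7 mm and 7.16 degrees, less where a joint would pass 70% of its speed; a pose out of reach is approached as far as the arm can. A call with a gripper value outside its range is refused whole. The fingers move at their own pace and stop on an object; FORCE is the grip in N (left out, the last holds). Time passes only in rows, so rows that repeat a pose let the fingers close. It gives the time, the measured TCP pose, the force and the opening at its end, in the units of the state.
- arm.get_obs(): the state, without advancing time (a new reading comes with each control period).
- optics.camera(name): name is "side" or "top"; returns a dict with "frame" (384x512x3 uint8, red, green, blue), "intrinsics" (3x3 intrinsics, pixels), "extrinsics" (4x4, takes a point from world to camera coordinates). Camera axes: x right, y up, looking along -z (the intrinsics and any distortion apply to the point x, -y, -z); pixel columns grow to the right and rows downward; lengths in m; the calibration is good to about 2 mm. A picture is of the moment at which its call begins. There is no depth.
- arm.hand_in(): hands the job in, once; it reports no verdict.
The state is a dict: "t": time; "joint_pos": joint angles; "qvel": joint speeds; "tau": joint torques, N m; "tool_pos": TCP position; "eef_rot": TCP orientation; "wrist_force": force on the tool from outside, world axes, zero at the start; "moment": the same for the moment, N m; "grip_width": opening from 0.0 (shut) to 1.0 (fully open).
Only numpy, scipy, OpenCV 4.12 (cv2) and the standard library are available. Lean on these libraries where they do the work, as an engineer would, in place of code of your own. Each camera call takes 0.05 s, during which the arm holds its last target. There are 200 camera calls.

## Task

The washing machine's water is shut off and its scale-dosing pot stands open: put every white tablet on the worktop into the pot, push the lid fully shut, and turn the black lock collar clockwise by its lever as far as the locked mark. Then take the long T-key off its hanger, lower it down the access tube onto the valve's square stem, turn it a quarter turn anticlockwise until the valve is fully open, and hang the key back on its hanger; the water must stay off until the collar is locked. Leave the other things on the worktop where they are.

Things in the scene. Friction and masses are not known exactly. Their poses are not given: they have to be found in the camera images.
- tablet1: A white scale-inhibitor tablet, a flat-faced cylinder 40 mm in diameter and 26 mm high, about 60 g, standing on a flat face on the worktop at the start; origin at the centre of its underside. Three to five tablets are present; absent ones are not in the scene
- tablet2: A white scale-inhibitor tablet, a flat-faced cylinder 40 mm in diameter and 26 mm high, about 60 g, standing on a flat face on the worktop at the start; origin at the centre of its underside. Three to five tablets are present; absent ones are not in the scene
- tablet3: A white scale-inhibitor tablet, a flat-faced cylinder 40 mm in diameter and 26 mm high, about 60 g, standing on a flat face on the worktop at the start; origin at the centre of its underside. Three to five tablets are present; absent ones are not in the scene
- tablet4: A white scale-inhibitor tablet, a flat-faced cylinder 40 mm in diameter and 26 mm high, about 60 g, standing on a flat face on the worktop at the start; origin at the centre of its underside. Three to five tablets are present; absent ones are not in the scene
- tablet5: A white scale-inhibitor tablet, a flat-faced cylinder 40 mm in diameter and 26 mm high, about 60 g, standing on a flat face on the worktop at the start; origin at the centre of its underside. Three to five tablets are present; absent ones are not in the scene
- pot: The dosing pot: a fixed upright steel canister 152 mm in diameter, open at the top, inside diameter 140 mm, rim 106 mm above the worktop, inner floor 34 mm above the worktop. Origin at the centre of its underside on the worktop; its -x side is the front (towards the robot), the lid's hinge is at its +x side, z up. Two copper pipes go down into the worktop behind it
- pot_in (a point): Centre of the pot's inner floor, axes as the pot's; a tablet lying flat in the pot has its origin at this height, and all five fit side by side in one layer
- pot_lid (a joint): Angle of the pot's lid: 0 shut (level on the rim), 1.75 fully open (upright behind the pot); it starts at 1.5 to 1.75. The hinge is stiff: the lid stays where it is left, takes 3 to 5 N at its free edge, and must be pushed down all the way. The hinge line is level, parallel to the pot's y axis, 94 mm behind the pot's axis and 110 mm above the worktop
- pot_lid_rim (a point): Point to push on the lid's outer (upper) face, on the collar ring across from the hinge: when shut, 164 mm in front of the hinge line and 16 mm above it. Lid and collar form a disc 168 mm across (edge 178 mm from the hinge line), about 24 mm thick. A 22 mm wide steel arm from the hinge to the lid's centre stands 26 to 30 mm above the hinge line when shut
- collar (a joint): Angle of the black lock collar, a ring 168 mm across held captive on the lid's edge and turning about the lid's centre line: 0 unlocked, 1.22 its stop, the lever at the locked mark. It grows clockwise seen from above (lid shut). It starts at 0 to 0.15, turns stiffly (0.12 N m) and stays where it is left
- collar_lever (a point): Grip point on the collar's lever, an upright block 12 mm wide, 78 to 114 mm from the lid's centre, 104 to 142 mm above the worktop (lid shut), clear beside and below. Point: 98 mm from the centre, 128 mm up. About the pot's z from its +x, anticlockwise, the lever stands at 215 degrees unlocked and 145 locked, where a black rib on the pot's flange is the locked mark
- valve_box: A fixed white box 150 mm (its x) by 180 mm (its y) by 135 mm high that boxes in the stop valve. Origin at the centre of its underside on the worktop, z up. In the middle of its top, 138 mm above the worktop, is the mouth of a straight round access tube, 50 mm inside diameter, with the valve's stem standing on its axis at the bottom
- stem_tip (a point): Tip of the stop valve's brass stem, on the tube's axis, 98 mm below its mouth and 40 mm above the worktop. The stem is 14 mm square; its top 12 mm taper to 7 mm square. The axes turn with the stem and lie square to its flats; at valve angle 0 its flats are parallel to the box's sides
- valve (a joint): Angle of the valve stem: 0 is shut, 1.57 is its stop, fully open. It grows anticlockwise seen from above. It starts at 0 to 0.1 and turns stiffly (about 0.1 N m), staying where it is left
- tkey: Long steel T-key, 179 mm overall, 350 g, hanging upright. Origin at the centre of its open lower end, z up the rod, y along the crossbar. Square socket at the bottom, 25 mm outside, 17 mm inside, 22 mm deep, flats square to the crossbar: it fits the stem in four positions a quarter turn apart, with about 0.25 rad of play either way. Above it a 14 mm round rod
- tkey_bar (a point): Centre of the key's crossbar, 170 mm above its lower end: a bar 110 mm long, 14 mm thick and 18 mm high, to be gripped across its thickness from above, in the middle
- hanger: Fixed hanger of the key: a foot plate, an upright plate 229 mm high (90 mm behind the key, on the hanger's +x side) and two level arms 78 mm apart, 8 mm wide, on which the crossbar lies with the rod between them; open to its -x, the way the key comes off and goes back. Origin on the worktop under the middle of the hanging crossbar, y along the crossbar, z up
- hanger_seat (a point): Where the centre of the hanging crossbar belongs, 214 mm above the worktop; the arms' tops are 9 mm below. Sloping lips on each arm, in front of and behind the bar, leave it about 3 mm to either side at the bottom and 10 mm at the top, 12 mm higher, and guide it as it is lowered
- detergent: Bystander: tall white detergent bottle, 90 mm across and 230 mm high; origin under its centre
- spray: Bystander: white bottle 68 mm across, 140 mm high; origin under its centre
- jar: Bystander: glass jar with a steel lid, 72 mm across, 85 mm high; origin under its centre
- scoop_cup: Bystander: small grey measuring cup, 60 mm across, 55 mm high; origin under its centre
- brush: Bystander: wooden-handled flat brush about 200 mm long, lying on the worktop
- sheet_box: Bystander: low cardboard box 100 x 160 x 55 mm; origin under its centre
Things that resemble listed ones, but are neither listed nor needed, are in the scene too. What is shaped like the tablet2 but orange is not meant.

How it is judged:
By the outcome, as a careful person would: the job done as asked, in the order asked, and still so for the second after the job is handed in, with the robot touching nothing.
Of tablet1, tablet2, tablet3, tablet4, tablet5 only 3 to 5 are there at a start; the rules pass over those that are not, and their reading is None.
At some moment in a run one of tablet1, tablet2, tablet3, tablet4, tablet5 may be knocked a few centimetres aside while the robot is not near it.
It also fails if it takes over 210 s, if anything falls off the work surface, if the arm or the gripper's body presses on something with over 40 N, if the wrist force passes 120 N, or if a joint passes its speed limit or range.

## Working session

There is one attempt and no reset: what is moved stays moved. The work goes in short steps, Python scripts to look and compute and a shell command to move; the robot and the scene stay as the last step left them, time stands still between calls to the robot, and variables do not carry over. Pictures are saved under pics/ and viewed, about 12 in all and at most 16, crops included, and the job is handed in when it is done.

```bash
mkdir -p pics; cat > h.py <<'E'
import numpy as np, cv2
from station import arm, optics
def shot(cam,name):
    c=optics.camera(cam); cv2.imwrite(f'pics/{name}.png',c['frame'][:,:,::-1]); np.savez(f'pics/{name}.npz',**c); return c
def load(name): return np.load(f'pics/{name}.npz',allow_pickle=True)
def proj(c,p):
    p=np.atleast_2d(p); q=(c['extrinsics']@np.c_[p,np.ones(len(p))].T)[:3]; q=np.array([q[0],-q[1],-q[2]]); u=c['intrinsics']@q; return (u[:2]/u[2]).T
def back(c,uv,z):
    uv=np.atleast_2d(uv).astype(float); d=np.linalg.inv(c['intrinsics'])@np.c_[uv,np.ones(len(uv))].T; d=np.array([d[0],-d[1],-d[2]])
    R=c['extrinsics'][:3,:3]; t=c['extrinsics'][:3,3]; o=-R.T@t; w=R.T@d; return (o[:,None]+w*((z-o[2])/w[2])).T
E
python3 - <<'E'
from h import *
import cv2
for n in('top','side'):
    c=shot(n,n+'0'); print(n,c.keys(),c['intrinsics'].tolist(),(-c['extrinsics'][:3,:3].T@c['extrinsics'][:3,3]).round(3))
a=cv2.imread('pics/top0.png');cv2.imwrite('pics/top0b.png',cv2.resize(a,(800,600),interpolation=cv2.INTER_CUBIC))
a=cv2.imread('pics/side0.png');cv2.imwrite('pics/side0b.png',cv2.resize(a,(800,600),interpolation=cv2.INTER_CUBIC))
o=arm.get_obs();print({k:np.round(v,4).tolist() for k,v in o.items()},arm.tcp_to_grasp)
E
```

```text
top dict_keys(['frame', 'intrinsics', 'extrinsics']) [[416.33026516124914, 0.0, 256.4171375549265], [0.0, 416.33026516124914, 188.77155371487808], [0.0, 0.0, 1.0]] [0.475 0.07  1.374]
side dict_keys(['frame', 'intrinsics', 'extrinsics']) [[364.2421186465026, 0.0, 247.1138824735445], [0.0, 364.2421186465026, 193.81008993349442], [0.0, 0.0, 1.0]] [ 0.336 -0.592  0.876]
{'t': 0.1, 'joint_pos': [1.0279, 0.4777, 0.0223, 1.5563, -0.0115, 1.1093, -0.0831], 'qvel': [-0.0016, -0.0011, 0.0006, -0.0021, 0.0004, 0.0028, -0.0014], 'tau': [0.0058, -58.4086, 1.5406, -27.3314, -0.0541, 0.0131, 0.0], 'tool_pos': [0.2842, -0.612, 0.4038], 'eef_rot': [0.1523, -0.1527, 0.691, -0.6899], 'wrist_force': [-1.1377, 0.229, -0.8237], 'moment': [0.0006, 0.0552, -0.0337], 'grip_width': 0.9981} 0.1633
```

View pics/top0b.png

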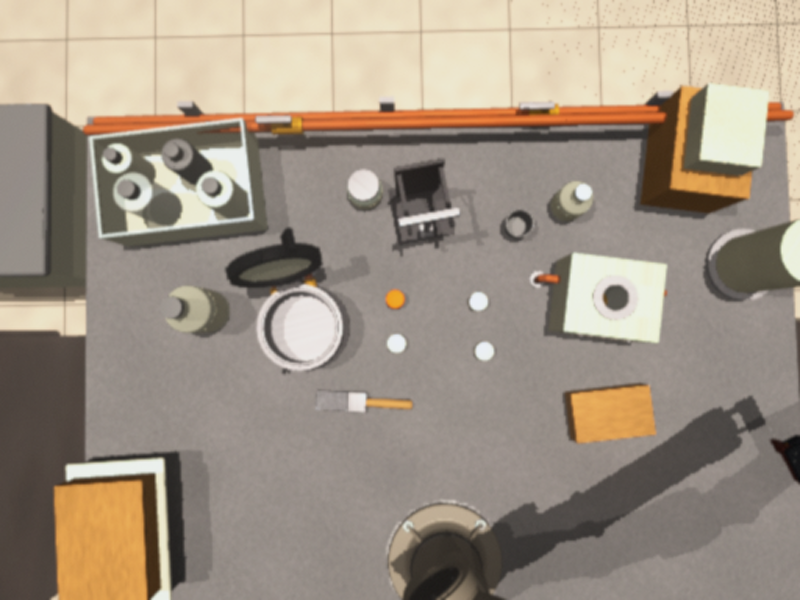

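View pics/side0b.png

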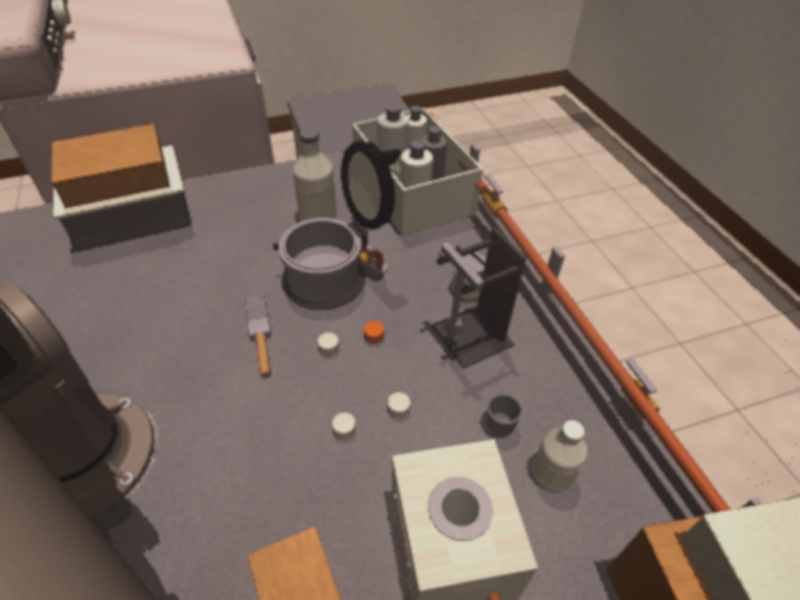

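Top view (800x600 px): white discs lie at (397,344), (478,301) and (484,351). The one at (396,299) is orange, so it is not meant. The pot is at (300,327), the open lid at (275,263), the hanger and key at (427,215), and the box mouth at (615,297). Next I'll measure, and confirm the tablets in one enlarged crop.

```bash
python3 - <<'E'
from h import *
c=load('top0'); f=c['frame']; hsv=cv2.cvtColor(f,cv2.COLOR_RGB2HSV)
m=((hsv[...,2]>170)&(hsv[...,1]<60)).astype(np.uint8)
n,l,s,ce=cv2.connectedComponentsWithStats(m)
for i in range(1,n):
    if s[i,4]>40: print(s[i],ce[i].round(1),back(c,ce[i],0.026).round(4)[0][:2])
def crop(x0,y0,x1,y1,k): return cv2.resize(f[y0:y1,x0:x1,::-1],None,fx=k,fy=k,interpolation=cv2.INTER_CUBIC)
cv2.imwrite('pics/cA.png',crop(140,95,330,245,4.2)[:600,:800])
s=load('side0');f=s['frame']
cv2.imwrite('pics/cS.png',crop(150,70,340,212,4.2)[:600,:800])
E
```

```text
[    0     0   512   179 37662] [264.6  38.3] [1.0424 0.0413]
[164  74  22   4  80] [175.   75.6] [0.9234 0.3385]
[  57   76  105   77 2608] [116.2 118.6] [0.7845 0.5328]
[ 65  92  19  19 174] [ 75.6 101.5] [0.844  0.6665]
[222 108  21  20 323] [232.1 117.5] [0.7804 0.153 ]
[359 116  21  20 288] [368.8 125.3] [ 0.7457 -0.2927]
[255 133  39  11 182] [274.3 138.1] [0.7098 0.0161]
[328 141   7   9  47] [330.9 144.8] [ 0.6842 -0.1676]
[454 146  28  19 121] [466.5 151.7] [ 0.6527 -0.6065]
[ 361  161   67   59 2977] [393.7 190. ] [ 0.5329 -0.3662]
[339 173   9  12  47] [342.2 177.7] [ 0.5762 -0.201 ]
[106 183  27  29 421] [121.7 197. ] [0.5272 0.5151]
[ 164  182   55   56 2040] [192.9 210.2] [0.4799 0.2844]
[508 184   4  20  78] [509.5 193.5] [ 0.5145 -0.7387]
[300 186  13  14 127] [306.  192.4] [ 0.5307 -0.0824]
[   0  192   56   23 1081] [ 28.6 202.2] [0.5159 0.8181]
[247 213  13  13 128] [253.1 219.3] [0.447  0.0901]
[304 218  12  14 128] [309.7 224.4] [ 0.4272 -0.0919]
[223 251  12  13 143] [228.1 257. ] [0.3277 0.1729]
[  42  293   67   91 1020] [ 86.8 319.9] [0.1363 0.6278]
[250 324  61  34 609] [277.  334.7] [0.0793 0.021 ]
[250 364   9  17  46] [253.7 372.4] [-0.0369  0.0971]
```

View pics/cA.png

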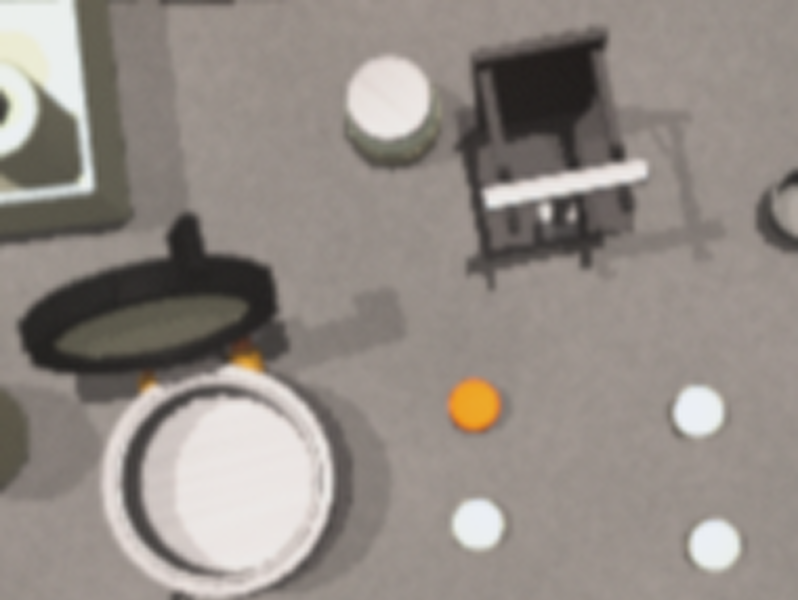

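View pics/cS.png

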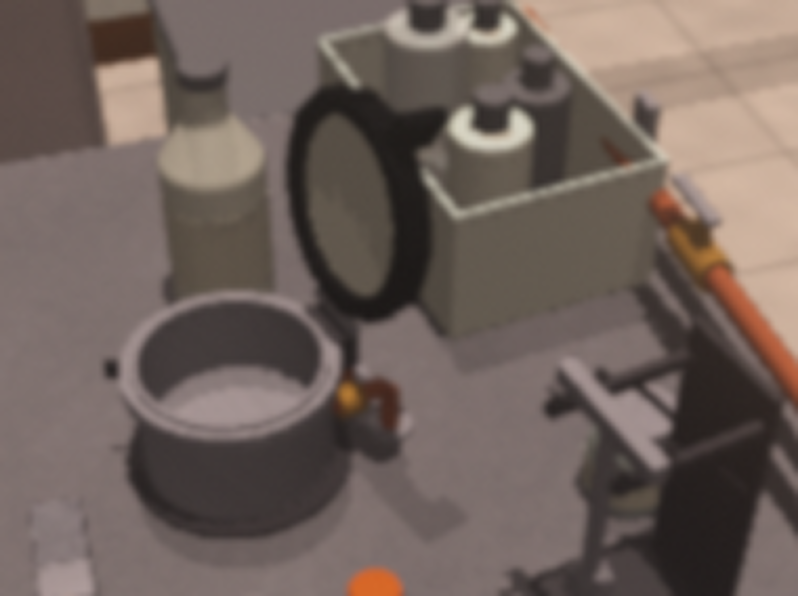

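The crop confirms three white tablets, and the orange disc is clearly different. It also shows the pot rim centre near crop (218,481), the black locked rib at crop (180,597), and the crossbar ends at crop (485,198) and (648,170). Now the poses.

```bash
python3 - <<'E'
from h import *
c=load('top0'); s=load('side0')
C=lambda u,v:(140+(u+.5)/4.2-.5,95+(v+.5)/4.2-.5)
S=lambda u,v:(150+(u+.5)/4.2-.5,70+(v+.5)/4.2-.5)
def tri(a,b):
    A=[];o=[]
    for cam,p in((c,a),(s,b)):
        q0=back(cam,p,0)[0];q1=back(cam,p,.3)[0];d=(q1-q0)/np.linalg.norm(q1-q0);P=np.eye(3)-np.outer(d,d);A.append(P);o.append(P@q0)
    return np.linalg.solve(sum(A),sum(o))
pc=back(c,C(218,481),.104)[0]; print('pot',pc.round(4),'diam',[np.linalg.norm(back(c,C(*a),.104)-back(c,C(*b),.104)).round(4) for a,b in(((103,481),(333,481)),((218,365),(218,597)))])
rt=back(c,C(180,599),.1)[0]; d=rt-pc; print('rib top',rt.round(3),np.degrees(np.arctan2(d[1],d[0]))-145)
rs=back(s,S(112,367),.1)[0]; d=rs-pc; print('rib side',rs.round(3),np.degrees(np.arctan2(d[1],d[0]))-145)
e=back(c,[C(485,198),C(648,170)],.223); d=e[0]-e[1]; print('bar',e.round(4),np.linalg.norm(d),e.mean(0).round(4),np.degrees(np.arctan2(d[1],d[0]))-90)
# side check
print('bar side', back(s,[S(565,365),S(662,465)],.223).round(4))
f=c['frame'];hsv=cv2.cvtColor(f,cv2.COLOR_RGB2HSV);m=((hsv[...,2]>170)&(hsv[...,1]<60)).astype(np.uint8)
sub=np.zeros_like(m);sub[158:222,358:430]=m[158:222,358:430]
cn=max(cv2.findContours(sub,cv2.RETR_EXTERNAL,2)[0],key=cv2.contourArea)
w=back(c,cn[:,0],.135)[:,:2];r=cv2.minAreaRect((w*1000).astype(np.float32));print('box',r)
print(cv2.boxPoints(r))
g=cv2.cvtColor(f,cv2.COLOR_RGB2GRAY)[175:205,380:410]
dk=(g<110).astype(np.uint8);n,l,st,ce=cv2.connectedComponentsWithStats(dk)
for i in range(1,n):
    if st[i,4]>30: print('hole',st[i],ce[i]+[380,175],back(c,ce[i]+[380,175],.138)[0].round(4))
h=np.hypot(*0*np.zeros(2))
cv2.imwrite('pics/cB.png',cv2.resize(f[150:235,330:445,::-1],None,fx=6,fy=6,interpolation=cv2.INTER_CUBIC))
# tablets side check
hs=cv2.cvtColor(s['frame'],cv2.COLOR_RGB2HSV)
for p in [(.5307,-.0824),(.447,.0901),(.4272,-.0919)]: print('tab proj side*1.5625',(proj(s,[*p,.026])*1.5625).round(0))
E
```

```text
pot [0.483  0.2762 0.104 ] diam [np.float64(0.1671), np.float64(0.1682)]
rib top [0.398 0.305 0.1  ] 16.058272978041998
rib side [0.4   0.299 0.1  ] 19.47155100701133
bar [[ 0.6662  0.0778  0.223 ]
 [ 0.6827 -0.0306  0.223 ]] 0.10965728737684254 [0.6745 0.0236 0.223 ] 8.677162592436389
bar side [[ 0.6646  0.0698  0.223 ]
 [ 0.6857 -0.0313  0.223 ]]
box ((528.7980346679688, -330.9029541015625), (183.4170684814453, 154.94166564941406), 81.6772689819336)
[[ 438.8684  -410.43185]
 [ 592.1783  -432.85947]
 [ 618.72766 -251.37405]
 [ 465.4178  -228.94644]]
hole [  6   8  16  15 179] [393.6424581  189.89385475] [ 0.5284 -0.3297  0.138 ]
tab proj side*1.5625 [[397. 400.]]
tab proj side*1.5625 [[326. 339.]]
tab proj side*1.5625 [[342. 421.]]
```

View pics/cB.png

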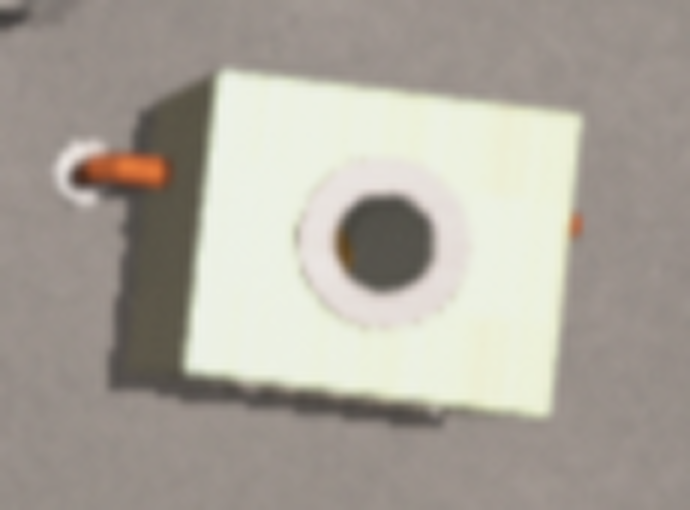

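Measured so far:
- **Pot:** (0.483, 0.276), yaw about 16°
- **Key bar:** (0.6745, 0.0236), yaw 8.7°, length measures 0.110 as it should
- **Tube mouth:** (0.5285, -0.330), box yaw about -7.3°
- **Tablets:** (0.427, -0.092), (0.531, -0.082) and (0.447, 0.090); their side-view projections agree

Next is a helper that works out the shifts.

```bash
cat >> h.py <<'E'
from scipy.spatial.transform import Rotation as Ro
def st(p=True):
    o=arm.get_obs(); R=Ro.from_quat(o['eef_rot'],scalar_first=True).as_matrix(); g=np.array(o['tool_pos'])+R[:,1]*arm.tcp_to_grasp
    j=R[:,2]; yaw=(np.degrees(np.arctan2(j[1],j[0]))+90)%180-90
    if p: print('t%.2f grasp'%o['t'],g.round(4),'jawyaw %.1f'%yaw,'yax',R[:,1].round(3),'F',np.round(o['wrist_force'],1),'M',np.round(o['moment'],2),'w %.1f mm'%(o['grip_width']*88),'q',np.round(o['joint_pos'],2))
    return g,yaw
def to(x,y,z,yaw=None):
    g,w=st(); d=np.array([x,y,z])-g; print('shift mm',(d*1000).round(0), '' if yaw is None else 'turn z %.1f'%((yaw-w+90)%180-90))
def tabs():
    c=optics.camera('top'); hsv=cv2.cvtColor(c['frame'],cv2.COLOR_RGB2HSV); m=((hsv[...,2]>170)&(hsv[...,1]<60)).astype(np.uint8)
    n,l,s,ce=cv2.connectedComponentsWithStats(m)
    for i in range(1,n):
        p=back(c,ce[i],.026)[0]
        if 40<s[i,4]<220 and .35<p[0]<.62 and -.2<p[1]<.36: print('tab?',s[i,2:],ce[i].round(1),p[:2].round(4))
E
python3 -c "
from h import *
to(.427,-.092,.12)"
```

```text
t0.10 grasp [ 0.2841 -0.6117  0.2405] jawyaw -65.1 yax [-0.001  0.001 -1.   ] F [-1.1  0.2 -0.8] M [ 0.    0.06 -0.03] w 87.8 mm q [ 1.03  0.48  0.02  1.56 -0.01  1.11 -0.08]
shift mm [ 143.  520. -120.]
```

```bash
python3 -m jog '[[0.0878,[0.072,0.26,0],[0,0,0]],[0.0878,[0.072,0.26,0],[0,0,0]],[0.0878,[0.072,0.26,0],[0,0,0]],[0.0878,[0.072,0.26,0],[0,0,0]],[0.0878,[0.072,0.26,0],[0,0,0]],[0.0878,[0.072,0.26,0],[0,0,0]],[0.0878,[0.072,0.26,0],[0,0,0]],[0.0878,[0.072,0.26,0],[0,0,0]]]' 20
python3 -m jog '[[0.0878,[0.071,0.26,-0.14],[0,0,0]],[0.0878,[0.071,0.26,-0.14],[0,0,0]],[0.0878,[0.071,0.26,-0.14],[0,0,0]],[0.0878,[0.071,0.26,-0.14],[0,0,0]],[0.0878,[0.071,0.26,-0.14],[0,0,0]],[0.0878,[0.071,0.26,-0.14],[0,0,0]],[0.0878,[0.071,0.26,-0.14],[0,0,0]],[0.0878,[0.071,0.26,-0.14],[0,0,0]]]'
python3 -c "
from h import *
to(.427,-.092,.023);tabs()"
```

```text
t: 0.77
tool_pos: [0.3581, -0.3473, 0.4045]
eef_rot: [0.155, -0.155, 0.691, -0.689]
wrist_force: [-0.0, 0.6, 0.0]
grip_width: 1.0
t: 1.43
tool_pos: [0.4278, -0.0879, 0.2625]
eef_rot: [0.154, -0.155, 0.691, -0.689]
wrist_force: [-1.0, -0.3, 0.2]
grip_width: 1.0
t1.43 grasp [ 0.4274 -0.0875  0.0992] jawyaw -64.8 yax [-0.002  0.002 -1.   ] F [-1.  -0.3  0.2] M [ 0.02  0.02 -0.02] w 88.0 mm q [ 0.28  0.32 -0.26  2.21  0.13  0.63 -1.2 ]
shift mm [ -0.  -4. -76.] 
tab? [ 13  14 139] [305.9 192.3] [ 0.531  -0.0823]
tab? [ 13  14 143] [253.1 219.3] [0.447  0.0903]
```

```bash
python3 -m jog '[[0.0878,[0,-0.003,-0.04],[0,0,0]],[0.0878,[0,-0.003,-0.076],[0,0,0]],[0.0878,[0,-0.003,-0.076],[0,0,0]],[0.0878,[0,-0.003,-0.076],[0,0,0]],[0.03,[0,-0.003,-0.076],[0,0,0]],[0.03,[0,-0.003,-0.076],[0,0,0]],[0.03,[0,-0.003,-0.076],[0,0,0]],[0.03,[0,-0.003,-0.076],[0,0,0]]]' 20
python3 -c "
from h import *
to(.449,.26,.16)"
```

```text
t: 2.15
tool_pos: [0.4277, -0.0955, 0.1901]
eef_rot: [-0.153, 0.151, -0.69, 0.691]
wrist_force: [0.0, 0.4, 0.7]
grip_width: 0.734
t2.15 grasp [ 0.4281 -0.0956  0.0268] jawyaw -65.1 yax [ 0.003 -0.001 -1.   ] F [0.  0.4 0.7] M [-0.01 -0.01  0.04] w 64.6 mm q [ 0.25  0.46 -0.2   2.25  0.21  0.45 -1.26]
shift mm [ 21. 356. 133.]
```

```bash
python3 -m jog '[[0.03,[0,0.002,-0.003],[0,0,0]],[0.03,[0,0.002,-0.003],[0,0,0]],[0.03,[0,0.002,-0.003],[0,0,0]],[0.03,[0,0.002,-0.003],[0,0,0]],[0.03,[0,0.002,-0.003],[0,0,0]],[0.03,[0,0.002,-0.003],[0,0,0]]]' 20
python3 -m jog '[[0.03,[0,0,0.04],[0,0,0]],[0.03,[0,0,0.08],[0,0,0]],[0.03,[0,0,0.12],[0,0,0]],[0.03,[0,0.04,0.14],[0,0,0]],[0.03,[0.01,0.08,0.14],[0,0,0]],[0.03,[0.01,0.12,0.14],[0,0,0]],[0.03,[0.01,0.16,0.14],[0,0,0]],[0.03,[0.01,0.16,0.14],[0,0,0]]]' 
python3 -c "
from h import *
to(.449,.26,.16)"
```

```text
t: 2.65
tool_pos: [0.4273, -0.0931, 0.1857]
eef_rot: [0.152, -0.153, 0.69, -0.69]
wrist_force: [-0.3, 1.1, 2.4]
grip_width: 0.447
t: 3.32
tool_pos: [0.4371, 0.0743, 0.3264]
eef_rot: [0.157, -0.155, 0.691, -0.689]
wrist_force: [-0.3, 0.2, -1.1]
grip_width: 0.455
t3.32 grasp [0.4375 0.0749 0.1631] jawyaw -64.5 yax [ 0.002  0.004 -1.   ] F [-0.3  0.2 -1.1] M [-0.02  0.01 -0.  ] w 40.0 mm q [ 0.04  0.23 -0.4   2.14  0.12  0.79 -1.55]
shift mm [ 11. 185.  -3.]
```

Tablet 1 is held (opening 40 mm). Carrying it to the pot and lowering.

```bash
python3 -m jog '[[0.03,[0.01,0.04,0],[0,0,0]],[0.03,[0.011,0.08,0],[0,0,0]],[0.03,[0.011,0.12,0],[0,0,0]],[0.03,[0.011,0.16,0],[0,0,0]],[0.03,[0.011,0.185,0],[0,0,0]],[0.03,[0.011,0.185,0],[0,0,0]],[0.03,[0.011,0.185,-0.02],[0,0,0]],[0.03,[0.011,0.185,-0.02],[0,0,0]]]' 
python3 -c "
from h import *
to(.448,.26,.07)"
```

```text
t: 3.98
tool_pos: [0.4475, 0.2507, 0.303]
eef_rot: [-0.151, 0.154, -0.69, 0.691]
wrist_force: [-0.7, -1.6, -0.8]
grip_width: 0.452
t3.98 grasp [0.4468 0.2502 0.1397] jawyaw -65.1 yax [-0.004 -0.003 -1.   ] F [-0.7 -1.6 -0.8] M [-0.04  0.05  0.  ] w 39.8 mm q [-0.27  0.38 -0.44  2.01  0.22  0.81 -1.97]
shift mm [  1.  10. -70.]
```

```bash
python3 -m jog '[[0.03,[0.002,0.006,-0.03],[0,0,0]],[0.03,[0.002,0.006,-0.07],[0,0,0]],[0.03,[0.002,0.006,-0.07],[0,0,0]],[0.03,[0.002,0.006,-0.07],[0,0,0]],[0.055,[0.002,0.006,-0.07],[0,0,0]],[0.055,[0.002,0.006,-0.07],[0,0,0]],[0.055,[0.002,0.006,-0.07],[0,0,0]]]' 
python3 -c "
from h import *
st()"
python3 -m jog '[[0.055,[0,0,0.04],[0,0,0]],[0.055,[0,0,0.08],[0,0,0]],[0.07,[0,0,0.11],[0,0,0]],[0.0878,[0,-0.04,0.11],[0,0,0]],[0.0878,[0.02,-0.08,0.11],[0,0,0]],[0.0878,[0.03,-0.12,0.11],[0,0,0]],[0.0878,[0.04,-0.16,0.11],[0,0,0]],[0.0878,[0.05,-0.20,0.11],[0,0,0]]]' 
python3 -c "
from h import *
tabs();to(.531,-.082,.023)"
```

```text
t: 4.57
tool_pos: [0.4511, 0.258, 0.2378]
eef_rot: [0.154, -0.151, 0.691, -0.69]
wrist_force: [0.6, -0.7, 0.0]
grip_width: 0.613
t4.57 grasp [0.4516 0.2582 0.0745] jawyaw -65.1 yax [ 0.003  0.002 -1.   ] F [ 0.6 -0.7  0. ] M [-0.01 -0.03  0.01] w 54.0 mm q [-0.32  0.48 -0.4   2.04  0.3   0.67 -2.05]
t: 5.23
tool_pos: [0.5001, 0.0575, 0.3476]
eef_rot: [-0.154, 0.151, -0.69, 0.691]
wrist_force: [0.8, -0.3, -0.3]
grip_width: 0.997
tab? [ 13  13 129] [306.  192.1] [ 0.5315 -0.0827]
tab? [ 24  14 152] [264.9 196.9] [0.5185 0.0507]
tab? [11 10 70] [289.1 206.3] [ 0.4867 -0.027 ]
tab? [ 8 12 68] [254.8 220.4] [0.4433 0.0847]
t5.28 grasp [0.5024 0.0477 0.1839] jawyaw -65.7 yax [ 0.003 -0.005 -1.   ] F [ 0.9 -7.1 -0.1] M [-0.43 -0.07 -0.07] w 87.7 mm q [ 0.09  0.29 -0.36  2.    0.14  0.88 -1.5 ]
shift mm [  29. -130. -161.]
```

```bash
python3 -m jog '[[0.0878,[0.01,-0.04,0],[0,0,0]],[0.0878,[0.02,-0.08,0],[0,0,0]],[0.0878,[0.029,-0.12,-0.02],[0,0,0]],[0.0878,[0.029,-0.13,-0.06],[0,0,0]],[0.0878,[0.029,-0.13,-0.1],[0,0,0]],[0.0878,[0.029,-0.13,-0.1],[0,0,0]]]' 
python3 -c "
from h import *
to(.531,-.082,.023)"
```

```text
t: 5.78
tool_pos: [0.5262, -0.072, 0.2406]
eef_rot: [0.148, -0.155, 0.692, -0.69]
wrist_force: [-1.4, -0.4, -0.9]
grip_width: 1.0
t5.78 grasp [ 0.5246 -0.0719  0.0773] jawyaw -65.2 yax [-0.01  0.   -1.  ] F [-1.4 -0.4 -0.9] M [-0.    0.07  0.04] w 88.0 mm q [ 0.24  0.48 -0.28  2.01  0.2   0.68 -1.3 ]
shift mm [  6. -10. -54.]
```

```bash
python3 -m jog '[[0.0878,[0.005,-0.008,-0.03],[0,0,0]],[0.06,[0.005,-0.008,-0.055],[0,0,0]],[0.03,[0.005,-0.008,-0.055],[0,0,0]],[0.03,[0.005,-0.008,-0.055],[0,0,0]],[0.03,[0.005,-0.008,-0.055],[0,0,0]],[0.03,[0.005,-0.008,-0.055],[0,0,0]],[0.03,[0.005,-0.008,-0.055],[0,0,0]],[0.03,[0.005,-0.008,-0.055],[0,0,0]]]' 
python3 -m jog '[[0.03,[0,0,0],[0,0,0]],[0.03,[0,0,0],[0,0,0]],[0.03,[0,0,0],[0,0,0]],[0.03,[0,0,0],[0,0,0]]]' 
python3 -c "
from h import *
to(.483,.276,.16)"
```

```text
t: 6.45
tool_pos: [0.5344, -0.0784, 0.1921]
eef_rot: [-0.153, 0.152, -0.69, 0.691]
wrist_force: [-0.4, -0.0, -0.2]
grip_width: 0.508
t: 6.78
tool_pos: [0.5343, -0.0786, 0.1917]
eef_rot: [-0.153, 0.152, -0.69, 0.691]
wrist_force: [-1.6, -0.4, 7.9]
grip_width: 0.451
t6.78 grasp [ 0.5346 -0.0786  0.0284] jawyaw -65.1 yax [ 0.001 -0.    -1.   ] F [-1.6 -0.4  7.9] M [-0.06  0.34  0.05] w 39.7 mm q [ 0.23  0.57 -0.25  2.01  0.24  0.58 -1.32]
shift mm [-52. 355. 132.]
```

```bash
python3 -m jog '[[0.03,[0,0,0.04],[0,0,0]],[0.03,[0,0,0.08],[0,0,0]],[0.03,[-0.01,0.02,0.12],[0,0,0]],[0.03,[-0.01,0.06,0.14],[0,0,0]],[0.03,[-0.01,0.10,0.14],[0,0,0]],[0.03,[-0.01,0.14,0.14],[0,0,0]],[0.03,[-0.01,0.18,0.14],[0,0,0]],[0.03,[-0.01,0.22,0.14],[0,0,0]]]' 
python3 -m jog '[[0.03,[0,0.04,0],[0,0,0]],[0.03,[0,0.08,0],[0,0,0]],[0.03,[0,0.12,0],[0,0,0]],[0.03,[-0.004,0.145,0],[0,0,0]],[0.03,[-0.004,0.145,0],[0,0,0]],[0.03,[-0.004,0.145,0],[0,0,0]]]' 
python3 -c "
from h import *
to(.516,.291,.077)"
```

```text
t: 7.45
tool_pos: [0.5234, 0.1433, 0.3312]
eef_rot: [-0.153, 0.152, -0.69, 0.691]
wrist_force: [1.3, 1.1, -1.3]
grip_width: 0.449
t: 7.95
tool_pos: [0.519, 0.2882, 0.3305]
eef_rot: [0.154, -0.154, 0.69, -0.69]
wrist_force: [0.2, -0.4, -1.0]
grip_width: 0.444
t7.95 grasp [0.5188 0.2883 0.1672] jawyaw -64.9 yax [-0.001  0.    -1.   ] F [ 0.2 -0.4 -1. ] M [-0.07  0.01  0.02] w 39.1 mm q [-0.3   0.46 -0.41  1.8   0.22  0.93 -1.93]
shift mm [ -3.   3. -90.]
```

```bash
python3 -m jog '[[0.03,[-0.003,0.003,-0.04],[0,0,0]],[0.03,[-0.003,0.003,-0.08],[0,0,0]],[0.03,[-0.003,0.003,-0.09],[0,0,0]],[0.03,[-0.003,0.003,-0.09],[0,0,0]],[0.055,[-0.003,0.003,-0.09],[0,0,0]],[0.055,[-0.003,0.003,-0.09],[0,0,0]],[0.055,[-0.003,0.003,-0.09],[0,0,0]]]' 
python3 -m jog '[[0.055,[0,0,0.04],[0,0,0]],[0.055,[0,0,0.08],[0,0,0]],[0.07,[0,0,0.11],[0,0,0]],[0.0878,[-0.01,-0.04,0.11],[0,0,0]],[0.0878,[-0.02,-0.08,0.11],[0,0,0]],[0.0878,[-0.04,-0.12,0.11],[0,0,0]],[0.0878,[-0.05,-0.14,0.11],[0,0,0]],[0.0878,[-0.05,-0.14,0.11],[0,0,0]]]' 
python3 -c "
from h import *
tabs();to(.447,.09,.023);shot('side','s1')"
```

```text
t: 8.53
tool_pos: [0.518, 0.2896, 0.243]
eef_rot: [0.154, -0.151, 0.691, -0.69]
wrist_force: [0.3, -0.1, 0.4]
grip_width: 0.611
t: 9.2
tool_pos: [0.4653, 0.1442, 0.3519]
eef_rot: [-0.15, 0.15, -0.69, 0.692]
wrist_force: [-0.3, 0.3, -0.2]
grip_width: 0.993
tab? [ 23  19 156] [220.3 215.1] [0.4624 0.1959]
tab? [10 10 62] [245.5 220.6] [0.4432 0.1149]
tab? [ 8 13 70] [213.9 241.7] [0.3775 0.218 ]
t9.25 grasp [0.4669 0.1467 0.189 ] jawyaw -65.3 yax [ 0.003 -0.001 -1.   ] F [-0.6 -0.6  0.5] M [ 0.02 -0.02  0.01] w 88.0 mm q [-0.08  0.26 -0.41  2.02  0.14  0.88 -1.71]
shift mm [ -20.  -57. -166.]
```

```bash
python3 - <<'E'
from h import *
s=load('s1');f=s['frame']
n=0
g=cv2.cvtColor(f,cv2.COLOR_RGB2HSV);m=((g[...,2]>150)&(g[...,1]<60)).astype(np.uint8)
k,l,a,ce=cv2.connectedComponentsWithStats(m)
for i in range(1,k):
    p=back(s,ce[i],.02)[0]
    if 40<a[i,4]<300 and .35<p[0]<.65 and -.3<p[1]<.25: print(a[i],p.round(3))
cv2.imwrite('pics/s1b.png',cv2.resize(f[90:280,140:380,::-1],(800,633),interpolation=cv2.INTER_CUBIC)[:600])
E
```

```text
(no output)
```

View pics/s1b.png

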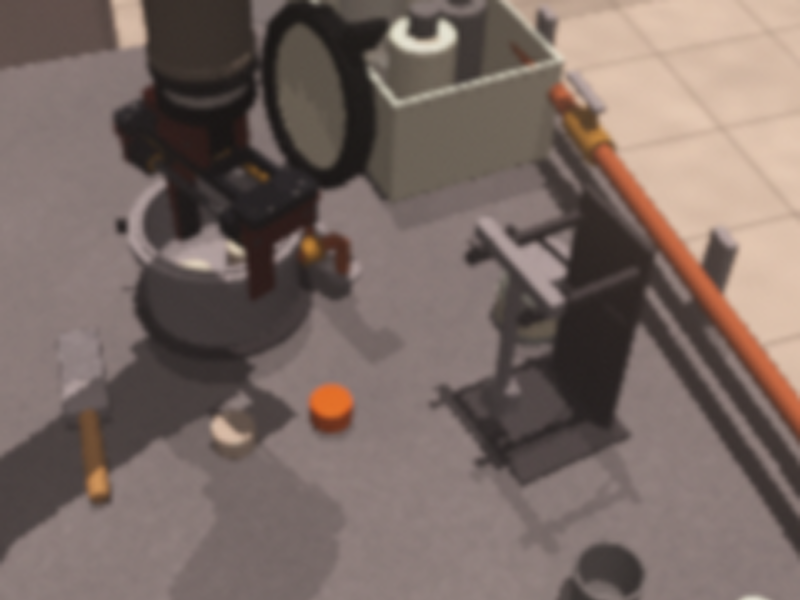

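The third tablet is unmoved at crop (233,428), partly in shadow, and two tablets are visible inside the pot. Picking the third.

```bash
python3 -m jog '[[0.0878,[-0.01,-0.03,-0.03],[0,0,0]],[0.0878,[-0.02,-0.057,-0.07],[0,0,0]],[0.0878,[-0.02,-0.057,-0.11],[0,0,0]],[0.0878,[-0.02,-0.057,-0.11],[0,0,0]],[0.0878,[-0.02,-0.057,-0.11],[0,0,0]]]' 
python3 -c "
from h import *
to(.447,.09,.023)"
```

```text
t: 9.72
tool_pos: [0.4468, 0.0935, 0.2396]
eef_rot: [0.152, -0.154, 0.691, -0.69]
wrist_force: [-0.1, 0.6, 0.9]
grip_width: 0.996
t9.72 grasp [0.4463 0.0935 0.0763] jawyaw -65.0 yax [-0.004  0.    -1.   ] F [-0.1  0.6  0.9] M [ 0.02 -0.02 -0.  ] w 87.7 mm q [-0.05  0.4  -0.35  2.18  0.23  0.6  -1.7 ]
shift mm [  1.  -3. -53.]
```

```bash
python3 -m jog '[[0.0878,[0,-0.002,-0.03],[0,0,0]],[0.06,[0,-0.002,-0.053],[0,0,0]],[0.03,[0,-0.002,-0.053],[0,0,0]],[0.03,[0,-0.002,-0.053],[0,0,0]],[0.03,[0,-0.002,-0.053],[0,0,0]],[0.03,[0,-0.002,-0.053],[0,0,0]],[0.03,[0,-0.002,-0.053],[0,0,0]],[0.03,[0,-0.002,-0.053],[0,0,0]]]' 
python3 -m jog '[[0.03,[0,0,0],[0,0,0]],[0.03,[0,0,0],[0,0,0]],[0.03,[0,0,0],[0,0,0]],[0.03,[0,0,0],[0,0,0]]]' 
python3 -m jog '[[0.03,[0,0,0.04],[0,0,0]],[0.03,[0,0,0.08],[0,0,0]],[0.03,[0.01,0.02,0.12],[0,0,0]],[0.03,[0.02,0.06,0.14],[0,0,0]],[0.03,[0.03,0.10,0.14],[0,0,0]],[0.03,[0.036,0.14,0.14],[0,0,0]],[0.03,[0.036,0.18,0.14],[0,0,0]],[0.03,[0.036,0.18,0.14],[0,0,0]]]' 
python3 -c "
from h import *
to(.483,.276,.077)"
```

```text
t: 10.38
tool_pos: [0.4474, 0.0906, 0.1888]
eef_rot: [-0.153, 0.152, -0.69, 0.69]
wrist_force: [0.2, -0.3, -0.6]
grip_width: 0.508
t: 10.72
tool_pos: [0.4473, 0.0905, 0.1884]
eef_rot: [-0.153, 0.152, -0.69, 0.691]
wrist_force: [-1.7, -0.7, 8.3]
grip_width: 0.45
t: 11.38
tool_pos: [0.4815, 0.2785, 0.3287]
eef_rot: [0.156, -0.155, 0.692, -0.688]
wrist_force: [0.1, 0.5, -0.3]
grip_width: 0.452
t11.38 grasp [0.4816 0.2796 0.1654] jawyaw -64.6 yax [ 0.001  0.007 -1.   ] F [ 0.1  0.5 -0.3] M [0.04 0.03 0.04] w 39.8 mm q [-0.28  0.41 -0.44  1.89  0.21  0.88 -1.95]
shift mm [  1.  -4. -88.]
```

```bash
python3 -m jog '[[0.03,[0.001,-0.003,-0.04],[0,0,0]],[0.03,[0.001,-0.003,-0.08],[0,0,0]],[0.03,[0.001,-0.003,-0.085],[0,0,0]],[0.03,[0.001,-0.003,-0.085],[0,0,0]],[0.055,[0.001,-0.003,-0.085],[0,0,0]],[0.055,[0.001,-0.003,-0.085],[0,0,0]],[0.055,[0.001,-0.003,-0.085],[0,0,0]]]' 
python3 -m jog '[[0.055,[0,0,0.04],[0,0,0]],[0.055,[0,0,0.08],[0,0,0]],[0.04,[0,0,0.12],[0,0,0]],[0.02,[0,-0.04,0.16],[0,0,0]],[0,[0,-0.08,0.20],[0,0,0]],[0,[0,-0.12,0.24],[0,0,0]],[0,[0.04,-0.16,0.24],[0,0,0]],[0,[0.08,-0.20,0.24],[0,0,0]]]' 
python3 - <<'E'
from h import *
c=shot('top','t2');shot('side','s2')
to(.62,.21,.30)
a=cv2.resize(c['frame'][140:250,140:290,::-1],(800,587),interpolation=cv2.INTER_CUBIC);cv2.imwrite('pics/t2b.png',a)
E
```

```text
t: 11.97
tool_pos: [0.484, 0.2671, 0.2432]
eef_rot: [-0.152, 0.152, -0.69, 0.691]
wrist_force: [0.2, -0.2, -1.0]
grip_width: 0.612
t: 12.63
tool_pos: [0.5274, 0.1118, 0.4774]
eef_rot: [-0.155, 0.151, -0.69, 0.691]
wrist_force: [0.9, 0.3, -0.9]
grip_width: 0.211
t12.73 grasp [0.532  0.1056 0.3119] jawyaw -65.7 yax [ 0.005 -0.002 -1.   ] F [-0.1 -0.  -1. ] M [-0.05  0.09 -0.03] w 10.6 mm q [ 0.01  0.22 -0.38  1.77  0.09  1.17 -1.54]
shift mm [ 88. 104. -12.]
```

View pics/t2b.png

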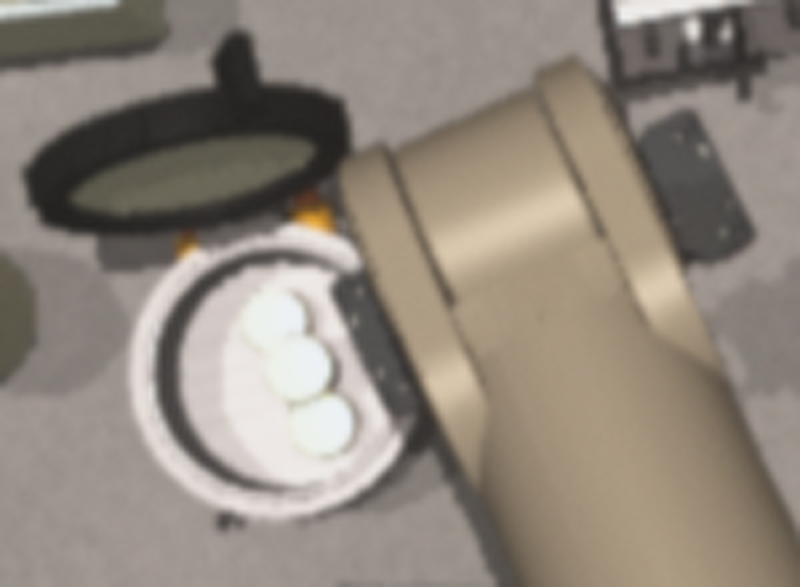

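All three tablets lie in the pot, at crop (275,320), (300,368) and (323,425). Next, the lid pose, to refine the pot yaw.

```bash
python3 - <<'E'
from h import *
from scipy.optimize import least_squares
c=load('t2');s=load('side0')
# underside disc extremes, top: ellipse fit of gray inner disc
def inner(cam,seed,box):
    f=cam['frame'];x0,y0,x1,y1=box
    g=cv2.cvtColor(f,cv2.COLOR_RGB2GRAY);m=np.zeros_like(g);m[y0:y1,x0:x1]=(g[y0:y1,x0:x1]>75)
    n,l,a,ce=cv2.connectedComponentsWithStats(m);k=l[seed[1],seed[0]]
    cn=cv2.findContours((l==k).astype(np.uint8),cv2.RETR_EXTERNAL,cv2.CHAIN_APPROX_NONE)[0][0]
    e=cv2.fitEllipse(cn);print(a[k],ce[k],e);return e
e1=inner(c,(177,173),(146,160,207,185))
e2=inner(s,(233,119),(215,85,252,148))
def pts(e,n=16):
    t=np.linspace(0,2*np.pi,n,endpoint=False);return e
# model: circle radius r, center at hinge + 94*(-cos,sin) + h*(sin,cos)
P=np.array([.483,.276])
def circ(v,n=60):
    yaw,th,r,h=v;t=np.linspace(0,2*np.pi,n,endpoint=False)
    a=.094+r*np.cos(t);b=r*np.sin(t);x=.094-a*np.cos(th)+h*np.sin(th);z=.110+a*np.sin(th)+h*np.cos(th)
    return np.c_[P[0]+x*np.cos(yaw)-b*np.sin(yaw),P[1]+x*np.sin(yaw)+b*np.cos(yaw),z]
def res(v):
    out=[]
    for cam,e in((c,e1),(s,e2)):
        g=cv2.fitEllipse(proj(cam,circ(v)).astype(np.float32))
        def cov(e):
            A=np.radians(e[2]);R=np.array([[np.cos(A),-np.sin(A)],[np.sin(A),np.cos(A)]]);M=R@np.diag(np.square(e[1])/4)@R.T
            return np.r_[e[0],np.sqrt(M[0,0]),np.sqrt(M[1,1]),M[0,1]/np.sqrt(M[0,0]*M[1,1])*10]
        out.append(cov(g)-cov(e))
    return np.concatenate(out)
r=least_squares(res,[.27,1.6,.065,0.],x_scale=[.1,.1,.01,.01],diff_step=1e-3)
print(np.degrees(r.x[0]),r.x,r.fun.round(1))
E
```

```text
[154 166  44  14 381] [175.88188976 172.42782152] ((175.93650817871094, 172.44313049316406), (9.98112678527832, 43.15604019165039), 78.28804016113281)
[224  99  18  41 547] [232.50274223 118.93235832] ((232.47328186035156, 119.00872802734375), (16.133441925048828, 39.942134857177734), 169.5185546875)
13.159789767014123 [0.22968166 1.68552714 0.05945058 0.00221914] [ 0.7 -0.4 -0.2  0.1  0.2 -0.4 -0.4  1.1 -0.4  0.4]
```

Lid fit: yaw about 13–14°, lid angle 1.69, residuals about 1 px. I'll move the closed fingers behind the lid.

```bash
python3 -m jog '[[0,[0,0,0.04],[0,0,0]],[0,[0.02,0.01,0.06],[0,0,0]],[0,[0.06,0.02,0.06],[0,0,0]],[0,[0.10,0.03,0.06],[0,0,0]],[0,[0.13,0.06,0.06],[0,0,0]],[0,[0.13,0.10,0.06],[0,0,0]],[0,[0.13,0.14,0.06],[0,0,0]],[0,[0.125,0.17,0.06],[0,0,0]]]' 
python3 -m jog '[[0,[0,0.03,0],[0,0,0]],[0,[0,0.044,0],[0,0,0]],[0,[0,0.044,0],[0,0,0]],[0,[0,0.044,0],[0,0,0]]]' 
python3 -c "
from h import *
to(.648,.317,.274)"
```

```text
t: 13.4
tool_pos: [0.6531, 0.2861, 0.5319]
eef_rot: [0.152, -0.154, 0.691, -0.69]
wrist_force: [-1.5, 0.6, 0.4]
grip_width: 0.007
t: 13.73
tool_pos: [0.6533, 0.3263, 0.5327]
eef_rot: [-0.152, 0.153, -0.69, 0.691]
wrist_force: [-0.0, -1.2, 0.2]
grip_width: 0.004
t13.73 grasp [0.6533 0.3261 0.3694] jawyaw -65.1 yax [-0.    -0.001 -1.   ] F [-0.  -1.2  0.2] M [-0.03 -0.01 -0.  ] w 0.4 mm q [-0.32  0.53 -0.39  1.21  0.2   1.44 -1.82]
shift mm [ -5.  -9. -95.]
```

```bash
python3 -m jog '[[0,[-0.005,-0.009,-0.04],[0,0,0]],[0,[-0.005,-0.009,-0.08],[0,0,0]],[0,[-0.005,-0.009,-0.095],[0,0,0]],[0,[-0.005,-0.009,-0.095],[0,0,0]],[0,[-0.005,-0.009,-0.095],[0,0,0]]]' 
python3 -c "
from h import *
to(.648,.317,.274)"
python3 -m jog '[[0,[-0.015,-0.004,0],[0,0,0]],[0,[-0.03,-0.007,0],[0,0,0]],[0,[-0.045,-0.011,0.004],[0,0,0]],[0,[-0.059,-0.015,0.008],[0,0,0]],[0,[-0.075,-0.018,0.008],[0,0,0]],[0,[-0.089,-0.022,0.008],[0,0,0]],[0,[-0.089,-0.022,0.008],[0,0,0]]]' 
python3 -c "
from h import *
st()"
```

```text
t: 14.15
tool_pos: [0.6492, 0.315, 0.438]
eef_rot: [-0.151, 0.152, -0.69, 0.691]
wrist_force: [1.3, -0.8, 0.2]
grip_width: 0.009
t14.15 grasp [0.6492 0.3147 0.2747] jawyaw -65.3 yax [-0.    -0.002 -1.   ] F [ 1.3 -0.8  0.2] M [ 0.04 -0.03 -0.02] w 0.8 mm q [-0.29  0.56 -0.39  1.37  0.21  1.25 -1.83]
shift mm [-1.  2. -1.] 
t: 14.73
tool_pos: [0.5585, 0.295, 0.4495]
eef_rot: [0.154, -0.151, 0.691, -0.69]
wrist_force: [1.0, 0.2, 0.7]
grip_width: 0.003
t14.73 grasp [0.5593 0.2953 0.2862] jawyaw -65.1 yax [ 0.005  0.001 -1.   ] F [1.  0.2 0.7] M [-0.04  0.02  0.04] w 0.3 mm q [-0.27  0.4  -0.42  1.59  0.18  1.18 -1.87]
```

```bash
python3 - <<'E'
from h import *
s=shot('side','s3');cv2.imwrite('pics/s3b.png',cv2.resize(s['frame'][50:210,140:340,::-1],(700,560),interpolation=cv2.INTER_CUBIC))
E
```

```text
(no output)
```

View pics/s3b.png

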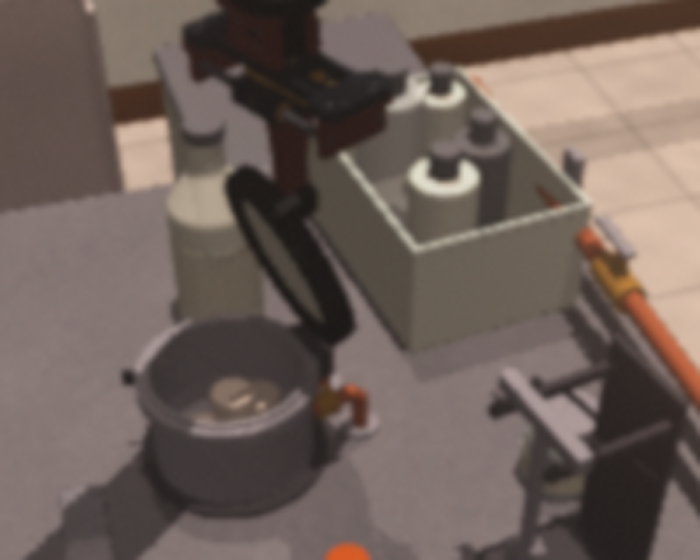

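The lid is tipping forward with the fingers behind it (crop 290,200). Continuing the arc down.

```bash
python3 -m jog '[[0,[-0.015,-0.004,-0.004],[0,0,0]],[0,[-0.029,-0.007,-0.009],[0,0,0]],[0,[-0.056,-0.014,-0.023],[0,0,0]],[0,[-0.08,-0.02,-0.042],[0,0,0]],[0,[-0.099,-0.025,-0.066],[0,0,0]],[0,[-0.107,-0.027,-0.08],[0,0,0]],[0,[-0.113,-0.028,-0.093],[0,0,0]],[0,[-0.113,-0.028,-0.093],[0,0,0]]]' 
python3 -m jog '[[0,[-0.005,-0.001,-0.012],[0,0,0]],[0,[-0.01,-0.002,-0.025],[0,0,0]],[0,[-0.012,-0.003,-0.038],[0,0,0]],[0,[-0.012,-0.003,-0.047],[0,0,0]],[0,[-0.012,-0.003,-0.047],[0,0,0]],[0,[-0.012,-0.003,-0.047],[0,0,0]]]' 
python3 -c "
from h import *
to(.434,.264,.145)"
```

```text
t: 15.45
tool_pos: [0.4458, 0.2674, 0.352]
eef_rot: [-0.152, 0.153, -0.69, 0.691]
wrist_force: [-0.2, -0.8, 0.5]
grip_width: 0.005
t: 15.95
tool_pos: [0.4355, 0.2658, 0.3098]
eef_rot: [-0.153, 0.152, -0.69, 0.691]
wrist_force: [-11.0, -5.4, 29.0]
grip_width: 0.007
t15.95 grasp [0.4358 0.2657 0.1465] jawyaw -65.1 yax [ 0.002 -0.    -1.   ] F [-11.   -5.4  29. ] M [-1.4   2.24 -0.01] w 0.6 mm q [-0.3   0.36 -0.44  2.01  0.21  0.81 -2.  ]
shift mm [-2. -2. -1.]
```

Shut on contact: 29 N at tip height 0.1275, where 0.126 was expected. Backing off to look.

```bash
python3 -m jog '[[0,[0,0,0.03],[0,0,0]],[0,[0,-0.02,0.06],[0,0,0]],[0,[0,-0.06,0.08],[0,0,0]],[0,[0,-0.10,0.08],[0,0,0]],[0,[0,-0.14,0.08],[0,0,0]],[0,[0,-0.18,0.08],[0,0,0]],[0,[0,-0.22,0.08],[0,0,0]],[0,[0,-0.22,0.08],[0,0,0]]]' 
python3 - <<'E'
from h import *
st();c=shot('top','t4');s=shot('side','s4')
a=cv2.resize(c['frame'][165:245,150:250,::-1],(600,480),interpolation=cv2.INTER_CUBIC);cv2.imwrite('pics/t4b.png',a)
E
```

```text
t: 16.62
tool_pos: [0.4353, 0.0373, 0.3871]
eef_rot: [-0.149, 0.148, -0.69, 0.692]
wrist_force: [-0.2, -0.6, -0.4]
grip_width: 0.002
t16.62 grasp [0.4356 0.0369 0.2238] jawyaw -65.7 yax [ 0.002 -0.003 -1.   ] F [-0.2 -0.6 -0.4] M [-0.01  0.02 -0.04] w 0.2 mm q [ 0.08  0.12 -0.33  2.1   0.05  0.93 -1.43]
```

View pics/t4b.png

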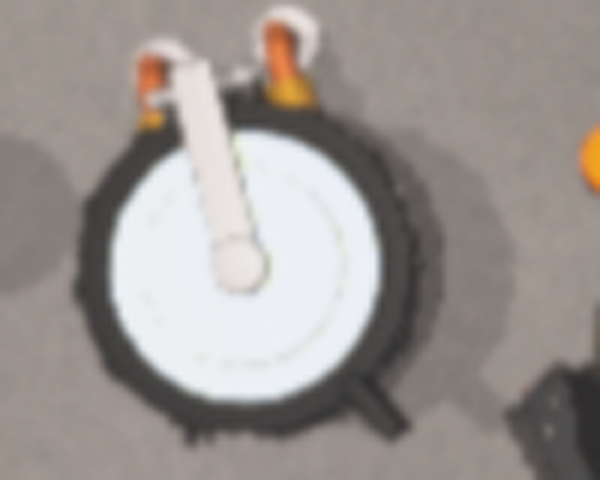

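The lid lies level. The hub is at (240,264), the lever runs from (350,382) to (403,428), and the locked rib is near (195,437).

```bash
python3 - <<'E'
from h import *
c=load('t4');k=lambda u,v:(150+(u+.5)/6-.5,165+(v+.5)/6-.5)
hub=back(c,k(240,264),.14)[0];print('hub',hub.round(4))
P=np.array([.482,.276])
ring=[back(c,k(*p),.12)[0] for p in((78,275),(412,250),(240,438))];print('ring',np.round(ring,3))
a=back(c,k(195,65),.138)[0]-hub;print('arm yaw',np.degrees(np.arctan2(a[1],a[0])))
for p in((350,382),(403,428),(408,436)):
    w=back(c,k(*p),.142)[0];d=w[:2]-P;print('lever',w.round(4),np.hypot(*d).round(4),np.degrees(np.arctan2(d[1],d[0]))%360)
w=back(c,k(197,437),.1)[0];d=w[:2]-P;print('rib',np.hypot(*d),np.degrees(np.arctan2(d[1],d[0]))%360)
Y=np.radians(13)
for A in(215,205,198,190,180,170,160,150,145,142):
    t=np.radians(A)+Y; t_=np.array([-np.sin(t),np.cos(t)]) # ccw tangent
    p=P+.098*np.array([np.cos(t),np.sin(t)])+t_*(.006+.0135); print(A,'pusher',p.round(4))
E
```

```text
hub [0.4845 0.2761 0.14  ]
ring [[0.481 0.361 0.12 ]
 [0.49  0.193 0.12 ]
 [0.398 0.28  0.12 ]]
arm yaw 12.325956200166303
lever [0.4255 0.2223 0.142 ] 0.078 223.54947826600116
lever [0.4025 0.1965 0.142 ] 0.1124 224.98999238435266
lever [0.3986 0.1941 0.142 ] 0.1169 224.45194141068782
rib 0.0896004114506104 160.71064479649064
215 pusher [0.4309 0.1901]
205 pusher [0.4168 0.2003]
198 pusher [0.408  0.2088]
190 pusher [0.3994 0.2198]
180 pusher [0.3909 0.235 ]
170 pusher [0.3852 0.2514]
160 pusher [0.3824 0.2686]
150 pusher [0.3826 0.286 ]
145 pusher [0.3838 0.2946]
142 pusher [0.3849 0.2997]
```

```bash
python3 -m jog '[[0,[0,0.04,0],[0,0,0]],[0,[0,0.08,0],[0,0,0]],[0,[0,0.12,-0.01],[0,0,0]],[0,[0,0.143,-0.04],[0,0,0]],[0,[0,0.143,-0.06],[0,0,0]],[0,[0,0.143,-0.06],[0,0,0]],[0,[0,0.143,-0.06],[0,0,0]]]' 
python3 -c "
from h import *
to(.4346,.180,.134)"
```

```text
t: 17.3
tool_pos: [0.4343, 0.189, 0.3258]
eef_rot: [0.153, -0.154, 0.69, -0.69]
wrist_force: [1.6, -0.9, -0.8]
grip_width: 0.003
t17.30 grasp [0.434  0.189  0.1625] jawyaw -65.0 yax [-0.002 -0.    -1.   ] F [ 1.6 -0.9 -0.8] M [0.02 0.02 0.03] w 0.3 mm q [-0.16  0.28 -0.44  2.08  0.16  0.82 -1.83]
shift mm [  1.  -9. -29.]
```

```bash
python3 -m jog '[[0,[0.003,-0.009,-0.015],[0,0,0]],[0,[0.003,-0.009,-0.029],[0,0,0]],[0,[0.003,-0.009,-0.029],[0,0,0]],[0,[0.003,-0.009,-0.029],[0,0,0]]]' 
python3 -c "
from h import *
to(.4346,.180,.134)"
python3 -m jog '[[0,[-0.006,0.005,0],[0,0,0]],[0,[-0.012,0.011,0],[0,0,0]],[0,[-0.02,0.018,0],[0,0,0]],[0,[-0.028,0.025,0],[0,0,-4]],[0,[-0.035,0.034,0],[0,0,-7]],[0,[-0.041,0.042,0],[0,0,-10]],[0,[-0.041,0.042,0],[0,0,-10]]]' 
python3 -c "
from h import *
to(.3939,.2223,.134,-75)"
```

```text
t: 17.63
tool_pos: [0.4378, 0.1786, 0.2981]
eef_rot: [0.152, -0.152, 0.691, -0.691]
wrist_force: [-0.8, 0.1, -0.4]
grip_width: 0.004
t17.63 grasp [0.438  0.1787 0.1348] jawyaw -65.2 yax [ 0.001  0.    -1.   ] F [-0.8  0.1 -0.4] M [-0.01 -0.04  0.01] w 0.4 mm q [-0.16  0.32 -0.42  2.1   0.19  0.75 -1.84]
shift mm [-3.  1. -1.] 
t: 18.22
tool_pos: [0.3947, 0.223, 0.2977]
eef_rot: [0.093, -0.092, 0.701, -0.701]
wrist_force: [0.7, 0.4, -0.5]
grip_width: 0.001
t18.22 grasp [0.3948 0.2232 0.1344] jawyaw -75.0 yax [ 0.001  0.001 -1.   ] F [ 0.7  0.4 -0.5] M [-0.03  0.05  0.03] w 0.1 mm q [-0.29  0.29 -0.42  2.15  0.18  0.73 -2.13]
shift mm [-1. -1. -0.] turn z -0.0
```

```bash
python3 -m jog '[[0,[-0.008,0.016,0],[0,0,-4]],[0,[-0.011,0.025,0],[0,0,-7]],[0,[-0.0135,0.033,0],[0,0,-10]],[0,[-0.015,0.042,0],[0,0,-13]],[0,[-0.0155,0.051,0],[0,0,-16]],[0,[-0.015,0.057,0],[0,0,-18]],[0,[-0.015,0.063,0],[0,0,-20]],[0,[-0.015,0.063,0],[0,0,-20]]]' 
python3 -c "
from h import *
st()"
python3 -m jog '[[0,[0.001,0.004,0],[0,0,-2]],[0,[0.0015,0.009,0],[0,0,-4]],[0,[0.003,0.013,0],[0,0,-4]],[0,[0.003,0.013,0],[0,0,-4]],[0,[0.003,0.013,0],[0,0,-4]]]' 
python3 - <<'E'
from h import *
st();c=shot('top','t5')
E
```

```text
t: 18.88
tool_pos: [0.3809, 0.2848, 0.2973]
eef_rot: [-0.031, 0.031, 0.707, -0.706]
wrist_force: [-0.0, 0.1, -1.2]
grip_width: 0.008
t18.88 grasp [0.3809 0.2849 0.134 ] jawyaw 85.0 yax [ 0.  0. -1.] F [-0.   0.1 -1.2] M [ 0.03  0.05 -0.07] w 0.7 mm q [-0.46  0.32 -0.37  2.1   0.17  0.75 -2.59]
t: 19.3
tool_pos: [0.3843, 0.2969, 0.297]
eef_rot: [-0.055, 0.055, 0.705, -0.705]
wrist_force: [-0.3, 0.8, -0.5]
grip_width: 0.007
t19.30 grasp [0.3843 0.297  0.1337] jawyaw 81.0 yax [ 0.  0. -1.] F [-0.3  0.8 -0.5] M [ 0.05  0.04 -0.03] w 0.7 mm q [-0.49  0.33 -0.35  2.08  0.17  0.75 -2.67]
```

```bash
python3 -m jog '[[0,[0.0015,0.004,0],[0,0,0]],[0,[0.003,0.008,0],[0,0,0]],[0,[0.003,0.008,0],[0,0,0]],[0,[0.003,0.008,0],[0,0,0]]]' 
python3 - <<'E'
from h import *
st();s=shot('side','s5')
cv2.imwrite('pics/s5b.png',cv2.resize(s['frame'][90:190,150:290,::-1],(700,500),interpolation=cv2.INTER_CUBIC))
E
```

```text
t: 19.68
tool_pos: [0.3863, 0.3014, 0.2962]
eef_rot: [0.058, -0.055, -0.701, 0.708]
wrist_force: [-7.1, -12.3, 12.8]
grip_width: 0.005
t19.68 grasp [0.3854 0.2999 0.1329] jawyaw 80.8 yax [-0.005 -0.009 -1.   ] F [ -7.1 -12.3  12.8] M [-2.79  1.39 -0.14] w 0.5 mm q [-0.5   0.34 -0.35  2.07  0.17  0.77 -2.68]
```

View pics/s5b.png

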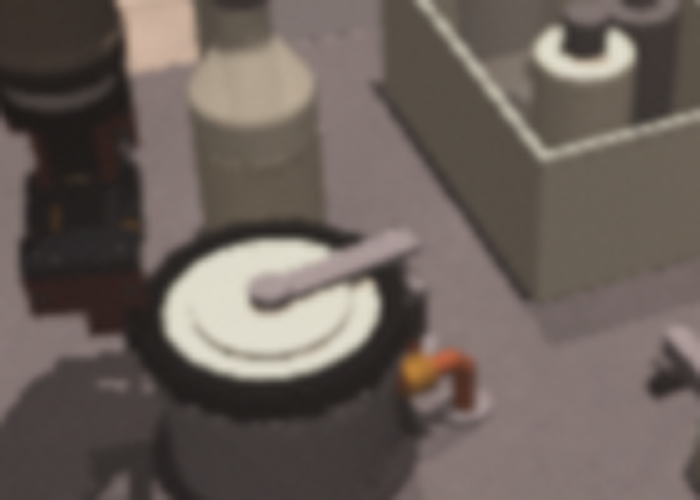

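The fingers meet the stop with about 14 N at the expected locked position. Backing off to check from above.

```bash
python3 -m jog '[[0,[-0.003,-0.01,0],[0,0,0]],[0,[-0.005,-0.02,0],[0,0,0]],[0,[-0.005,-0.025,0.03],[0,0,0]],[0,[-0.005,-0.03,0.07],[0,0,5]],[0,[0,-0.05,0.11],[0,0,12]],[0,[0.01,-0.09,0.15],[0,0,19]],[0,[0.02,-0.13,0.19],[0,0,26]],[0,[0.03,-0.17,0.23],[0,0,33]]]' 
python3 -m jog '[[0.03,[0.02,-0.035,0],[0,0,7]],[0.06,[0.04,-0.07,0],[0,0,14]],[0.06,[0.06,-0.10,0],[0,0,21]],[0.06,[0.07,-0.12,0],[0,0,28]],[0.06,[0.08,-0.13,0],[0,0,35]],[0.06,[0.09,-0.13,0],[0,0,42]],[0.06,[0.09,-0.13,0],[0,0,49]],[0.06,[0.09,-0.13,0],[0,0,56]]]' 
python3 - <<'E'
from h import *
st();c=shot('top','t6')
a=cv2.resize(c['frame'][165:245,150:250,::-1],(600,480),interpolation=cv2.INTER_CUBIC);cv2.imwrite('pics/t6b.png',a)
E
```

```text
t: 20.4
tool_pos: [0.4061, 0.1793, 0.4827]
eef_rot: [0.136, -0.135, 0.694, -0.694]
wrist_force: [1.3, -0.5, 0.6]
grip_width: 0.001
t: 21.07
tool_pos: [0.4967, 0.0499, 0.4808]
eef_rot: [-0.436, 0.435, -0.557, 0.557]
wrist_force: [0.5, 1.7, -0.4]
grip_width: 0.576
t21.07 grasp [0.4969 0.0499 0.3175] jawyaw -13.9 yax [ 0.001  0.    -1.   ] F [ 0.5  1.7 -0.4] M [-0.04 -0.03  0.01] w 50.7 mm q [ 0.    0.13 -0.25  1.86  0.03  1.16 -0.5 ]
```

View pics/t6b.png

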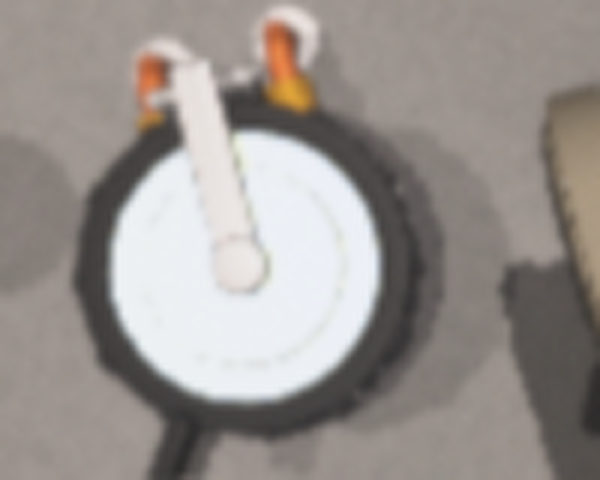

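```bash
python3 - <<'E'
from h import *
c=load('t6');k=lambda u,v:(150+(u+.5)/6-.5,165+(v+.5)/6-.5)
for p in((188,427),(163,478)):
    w=back(c,k(*p),.142)[0];d=w[:2]-[.484,.276];print(w.round(4),np.hypot(*d).round(4),np.degrees(np.arctan2(d[1],d[0]))%360)
f=c['frame']
print('rel angle locked expected 157.3-158')
# crossbar in this view
a=cv2.resize(f[95:170,225:325,::-1],(600,450),interpolation=cv2.INTER_CUBIC);cv2.imwrite('pics/t6c.png',a)
to(.6745,.0236,.30,8.7)
E
```

```text
[0.405  0.3022 0.142 ] 0.0833 161.6462910015675
[0.3803 0.3147 0.142 ] 0.1107 159.52166035254479
rel angle locked expected 157.3-158
t21.12 grasp [0.4966 0.0502 0.3175] jawyaw -13.4 yax [ 0.001  0.    -1.   ] F [-0.3  0.1 -1. ] M [-0.07 -0.06  0.02] w 54.4 mm q [ 0.    0.13 -0.25  1.86  0.03  1.16 -0.49]
shift mm [178. -27. -18.] turn z 22.1
```

Top view: the lever now points at about 160°, in line with the rib's measured 160.7°. With the abrupt stop force, the collar is locked. Now the key.

```bash
python3 -m jog '[[0.06,[0.03,-0.005,0],[0,0,6]],[0.06,[0.06,-0.01,0],[0,0,12]],[0.06,[0.09,-0.015,0],[0,0,18]],[0.06,[0.12,-0.02,0],[0,0,22]],[0.06,[0.15,-0.024,-0.01],[0,0,22]],[0.06,[0.178,-0.027,-0.02],[0,0,22]],[0.06,[0.178,-0.027,-0.02],[0,0,22]],[0.06,[0.178,-0.027,-0.02],[0,0,22]]]' 
python3 -c "
from h import *
to(.6745,.0236,.214,8.7)"
```

```text
t: 21.78
tool_pos: [0.6748, 0.0231, 0.4592]
eef_rot: [-0.532, 0.533, -0.466, 0.465]
wrist_force: [0.0, 0.5, -0.6]
grip_width: 0.682
t21.78 grasp [0.6745 0.0231 0.2959] jawyaw 7.6 yax [-0.002  0.    -1.   ] F [ 0.   0.5 -0.6] M [-0.   -0.07 -0.05] w 60.0 mm q [ 0.04  0.45 -0.24  1.48  0.11  1.23 -0.08]
shift mm [  0.   0. -82.] turn z 1.1
```

```bash
python3 -m jog '[[0.06,[0,0,-0.03],[0,0,1]],[0.06,[0,0,-0.06],[0,0,1]],[0.06,[0,0,-0.082],[0,0,1]],[0.06,[0,0,-0.082],[0,0,1]],[0.06,[0,0,-0.082],[0,0,1]],[0.04,[0,0,-0.082],[0,0,1]],[0.02,[0,0,-0.082],[0,0,1]]]' 20
python3 -c "
from h import *
to(.6745,.0236,.214,8.7)"
python3 -m jog '[[0,[0,0,0],[0,0,0]],[0,[0,0,0],[0,0,0]],[0,[0,0,0],[0,0,0]],[0,[0,0,0],[0,0,0]],[0,[0,0,0],[0,0,0]],[0,[0,0,0],[0,0,0]],[0,[0,0,0],[0,0,0]],[0,[0,0,0],[0,0,0]]]' 40
python3 -c "
from h import *
to(.6745,.0236,.214,8.7)"
```

```text
t: 22.37
tool_pos: [0.6746, 0.0238, 0.3817]
eef_rot: [0.538, -0.536, 0.459, -0.461]
wrist_force: [0.4, 0.2, 0.4]
grip_width: 0.57
t22.37 grasp [0.6753 0.0239 0.2184] jawyaw 8.8 yax [ 0.004  0.    -1.   ] F [0.4 0.2 0.4] M [-0.01 -0.04  0.01] w 50.1 mm q [ 0.04  0.51 -0.24  1.57  0.13  1.08 -0.08]
shift mm [-1. -0. -4.] turn z -0.1
t: 23.03
tool_pos: [0.6746, 0.0237, 0.3792]
eef_rot: [0.537, -0.536, 0.46, -0.461]
wrist_force: [2.6, -0.1, 0.7]
grip_width: 0.153
t23.03 grasp [0.6749 0.0237 0.2159] jawyaw 8.8 yax [ 0.002  0.    -1.   ] F [ 2.6 -0.1  0.7] M [ 0.05 -0.61  0.02] w 13.4 mm q [ 0.04  0.51 -0.24  1.57  0.13  1.08 -0.08]
shift mm [-0. -0. -2.] turn z -0.1
```

Key gripped (13.4 mm). Lift it and bring it out to −x.

```bash
python3 -m jog '[[0,[0,0,0.01],[0,0,0]],[0,[0,0,0.025],[0,0,0]],[0,[0,0,0.045],[0,0,0]],[0,[0,0,0.05],[0,0,0]],[0,[-0.025,-0.004,0.05],[0,0,0]],[0,[-0.055,-0.008,0.05],[0,0,0]],[0,[-0.09,-0.014,0.05],[0,0,0]],[0,[-0.12,-0.018,0.06],[0,0,0]]]' 60
python3 -m jog '[[0,[-0.015,-0.002,0.03],[0,0,0]],[0,[-0.015,-0.03,0.06],[0,0,0]],[0,[-0.015,-0.06,0.09],[0,0,-4]],[0,[-0.015,-0.1,0.1],[0,0,-8]],[0,[-0.015,-0.14,0.1],[0,0,-12]],[0,[-0.015,-0.17,0.1],[0,0,-13]],[0,[-0.015,-0.17,0.1],[0,0,-13]],[0,[-0.015,-0.17,0.1],[0,0,-13]]]' 
python3 - <<'E'
from h import *
to(.5285,-.33,.375,-4.5)
s=shot('side','s7')
cv2.imwrite('pics/s7b.png',cv2.resize(s['frame'][120:320,200:400,::-1],(600,600),interpolation=cv2.INTER_CUBIC))
E
```

```text
t: 23.7
tool_pos: [0.5513, 0.0049, 0.4361]
eef_rot: [-0.535, 0.538, -0.462, 0.459]
wrist_force: [-0.7, -0.1, -3.1]
grip_width: 0.159
t: 24.37
tool_pos: [0.5384, -0.1666, 0.5381]
eef_rot: [0.48, -0.481, 0.52, -0.519]
wrist_force: [0.2, 1.9, -2.9]
grip_width: 0.154
t24.37 grasp [ 0.5381 -0.1666  0.3748] jawyaw -4.5 yax [-0.002  0.    -1.   ] F [ 0.2  1.9 -2.9] M [ 0.09 -0.08 -0.06] w 13.6 mm q [ 0.29  0.2  -0.13  1.64  0.03  1.3   0.09]
shift mm [ -10. -163.    0.] turn z -0.0
```

View pics/s7b.png

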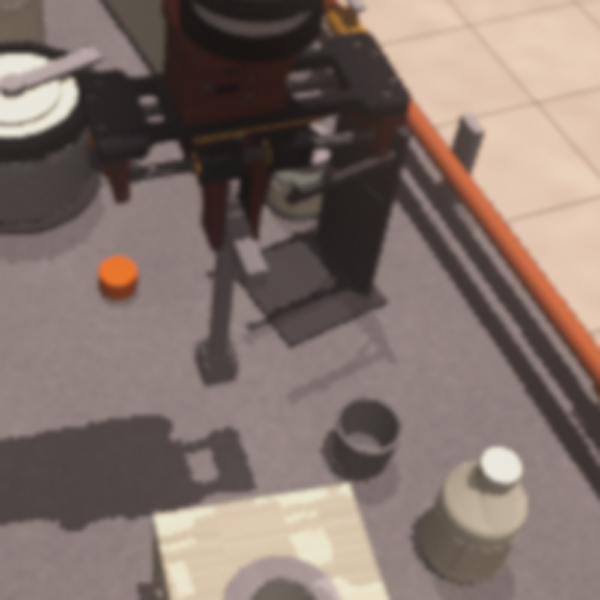

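```bash
python3 -c "
from h import *
s=load('s7')
p=proj(s,[[.5381,-.1666,.203],[.5381,-.1666,.225],[.5381,-.1666,.3]]);print(((p-[200,120])*3).round(0))"
python3 -m jog '[[0,[-0.002,-0.04,0],[0,0,0]],[0,[-0.005,-0.08,0],[0,0,0]],[0,[-0.008,-0.12,0],[0,0,0]],[0,[-0.01,-0.15,0],[0,0,0]],[0,[-0.01,-0.163,0],[0,0,0]],[0,[-0.01,-0.163,0],[0,0,0]],[0,[-0.01,-0.163,0],[0,0,0]],[0,[-0.01,-0.163,0],[0,0,0]]]' 
python3 - <<'E'
from h import *
to(.5285,-.33,.33,-4.5)
s=shot('side','s8');c=shot('top','t8')
cv2.imwrite('pics/s8b.png',cv2.resize(s['frame'][200:384,220:370,::-1],(489,600),interpolation=cv2.INTER_CUBIC))
g,_=st(0)
print('bottom px crop',((proj(s,[[g[0],g[1],g[2]-.172],[.5285,-.33,.138],[.5285+.025,-.33,.138],[.5285-.025,-.33,.138],[.5285,-.33+.025,.138],[.5285,-.33-.025,.138]])-[220,200])*3.26).round(0).tolist())
E
```

```text
[[214. 368.]
 [216. 350.]
 [222. 285.]]
t: 25.08
tool_pos: [0.5303, -0.3247, 0.5386]
eef_rot: [0.483, -0.482, 0.518, -0.517]
wrist_force: [0.6, -0.1, -3.1]
grip_width: 0.158
t25.08 grasp [ 0.5303 -0.3243  0.3753] jawyaw -4.0 yax [ 0.     0.002 -1.   ] F [ 0.6 -0.1 -3.1] M [ 0.   -0.08 -0.04] w 13.9 mm q [ 0.48  0.3  -0.03  1.51  0.01  1.33  0.37]
shift mm [ -2.  -6. -45.] turn z -0.5
bottom px crop [[250.0, 350.0], [240.0, 404.0], [276.0, 392.0], [204.0, 416.0], [225.0, 368.0], [256.0, 441.0]]
```

View pics/s8b.png

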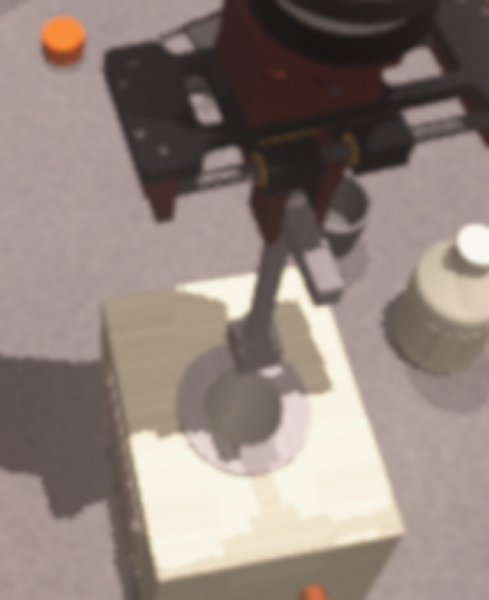

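Key bottom at crop (256,357), tube mouth at (243,405); both are within 2–4 mm of the model. Lowering in steps.

```bash
python3 -m jog '[[0,[-0.001,-0.006,-0.01],[0,0,-0.5]],[0,[-0.001,-0.006,-0.025],[0,0,-0.5]],[0,[-0.001,-0.006,-0.025],[0,0,-0.5]],[0,[-0.001,-0.006,-0.025],[0,0,-0.5]]]' 
python3 -c "
from h import *
to(.529,-.33,.24,-4.5)"
```

```text
t: 25.52
tool_pos: [0.5281, -0.3329, 0.5128]
eef_rot: [0.479, -0.479, 0.521, -0.519]
wrist_force: [-0.4, -0.3, -2.7]
grip_width: 0.157
t25.52 grasp [ 0.5278 -0.3327  0.3495] jawyaw -4.7 yax [-0.002  0.001 -1.   ] F [-0.4 -0.3 -2.7] M [-0.09 -0.1   0.03] w 13.8 mm q [ 0.48  0.32 -0.03  1.54  0.01  1.28  0.37]
shift mm [   1.    3. -109.] turn z 0.2
```

```bash
python3 -m jog '[[0,[0.001,0.003,-0.01],[0,0,0]],[0,[0.001,0.003,-0.03],[0,0,0]],[0,[0.001,0.003,-0.05],[0,0,0]],[0,[0.001,0.003,-0.07],[0,0,0]],[0,[0.001,0.003,-0.09],[0,0,0]],[0,[0.001,0.003,-0.11],[0,0,0]],[0,[0.001,0.003,-0.11],[0,0,0]],[0,[0.001,0.003,-0.11],[0,0,0]]]' 
python3 -c "
from h import *
to(.529,-.33,.19,-4.5)"
```

```text
t: 26.18
tool_pos: [0.5293, -0.33, 0.4034]
eef_rot: [0.479, -0.479, 0.521, -0.519]
wrist_force: [-0.1, -0.6, -1.9]
grip_width: 0.154
t26.18 grasp [ 0.5291 -0.3298  0.2401] jawyaw -4.7 yax [-0.001  0.001 -1.   ] F [-0.1 -0.6 -1.9] M [ 0.01 -0.07 -0.04] w 13.5 mm q [ 0.49  0.4  -0.04  1.68  0.02  1.06  0.36]
shift mm [ -0.  -0. -50.] turn z 0.2
```

```bash
python3 -m jog '[[0,[0,0,-0.01],[0,0,0]],[0,[0,0,-0.02],[0,0,0]],[0,[0,0,-0.028],[0,0,0]],[0,[0,0,-0.034],[0,0,0]],[0,[0,0,-0.034],[0,0,0]],[0,[0,0,-0.034],[0,0,0]]]' 
python3 -c "
from h import *
st()"
python3 -m jog '[[0,[0,0,-0.004],[0,0,0]],[0,[0,0,-0.008],[0,0,0]],[0,[0,0,-0.012],[0,0,0]],[0,[0,0,-0.014],[0,0,0]],[0,[0,0,-0.014],[0,0,0]]]' 
python3 -c "
from h import *
to(.529,-.33,.19,-4.5)"
```

```text
t: 26.68
tool_pos: [0.5292, -0.3304, 0.3695]
eef_rot: [0.479, -0.479, 0.52, -0.52]
wrist_force: [0.7, -0.5, -2.8]
grip_width: 0.157
t26.68 grasp [ 0.5291 -0.3303  0.2062] jawyaw -4.7 yax [-0.  0. -1.] F [ 0.7 -0.5 -2.8] M [-0.02 -0.1  -0.03] w 13.8 mm q [ 0.49  0.43 -0.04  1.72  0.02  1.    0.36]
t: 27.1
tool_pos: [0.5291, -0.3303, 0.3552]
eef_rot: [0.479, -0.479, 0.52, -0.52]
wrist_force: [-0.5, 0.2, -2.9]
grip_width: 0.158
t27.10 grasp [ 0.5289 -0.3302  0.1919] jawyaw -4.7 yax [-0.001  0.    -1.   ] F [-0.5  0.2 -2.9] M [-0.02 -0.11 -0.06] w 13.9 mm q [ 0.49  0.44 -0.04  1.73  0.02  0.97  0.36]
shift mm [ 0.  0. -2.] turn z 0.2
```

Seated with no contact force (lower end 0.020). Turning anticlockwise.

```bash
python3 -m jog '[[0,[0,0,0],[0,0,6]],[0,[0,0,0],[0,0,12]],[0,[0,0,0],[0,0,18]],[0,[0,0,0],[0,0,24]],[0,[0,0,0],[0,0,30]],[0,[0,0,0],[0,0,36]],[0,[0,0,0],[0,0,42]],[0,[0,0,0],[0,0,48]]]' 
python3 -c "
from h import *
st()"
python3 -m jog '[[0,[0,0,0],[0,0,6]],[0,[0,0,0],[0,0,12]],[0,[0,0,0],[0,0,18]],[0,[0,0,0],[0,0,24]],[0,[0,0,0],[0,0,30]],[0,[0,0,0],[0,0,36]],[0,[0,0,0],[0,0,42]],[0,[0,0,0],[0,0,46]]]' 
python3 -c "
from h import *
to(.529,-.33,.19,97)"
```

```text
t: 27.77
tool_pos: [0.5298, -0.3302, 0.3561]
eef_rot: [0.65, -0.65, 0.278, -0.279]
wrist_force: [2.0, 0.2, -4.6]
grip_width: 0.156
t27.77 grasp [ 0.5301 -0.3302  0.1928] jawyaw 43.6 yax [ 0.002  0.    -1.   ] F [ 2.   0.2 -4.6] M [ 0.15 -0.77 -0.15] w 13.7 mm q [ 0.62  0.45 -0.22  1.72  0.11  0.98  1.12]
t: 28.43
tool_pos: [0.53, -0.3299, 0.3561]
eef_rot: [0.707, -0.707, 0.002, -0.003]
wrist_force: [2.4, 0.8, -4.0]
grip_width: 0.158
t28.43 grasp [ 0.5304 -0.3297  0.1928] jawyaw 89.6 yax [ 0.002  0.001 -1.   ] F [ 2.4  0.8 -4. ] M [ 0.58 -0.98 -0.1 ] w 13.9 mm q [ 0.75  0.47 -0.4   1.71  0.21  1.    1.85]
shift mm [-1. -0. -3.] turn z 7.4
```

The moment of about −0.1 N m matches the stem friction. Turning on to the stop.

```bash
python3 -m jog '[[0,[0,0,0],[0,0,2]],[0,[0,0,0],[0,0,4]],[0,[0,0,0],[0,0,6]],[0,[0,0,0],[0,0,7]],[0,[0,0,0],[0,0,7]]]' 
python3 -c "
from h import *
st()"
python3 -m jog '[[0,[0,0,0],[0,0,2]],[0,[0,0,0],[0,0,4]],[0,[0,0,0],[0,0,5]],[0,[0,0,0],[0,0,5]]]' 
python3 -c "
from h import *
st()"
```

```text
t: 28.85
tool_pos: [0.5299, -0.3299, 0.3561]
eef_rot: [0.706, -0.706, -0.04, 0.038]
wrist_force: [2.6, 1.6, -3.8]
grip_width: 0.156
t28.85 grasp [ 0.5301 -0.3298  0.1928] jawyaw -83.7 yax [ 0.002  0.001 -1.   ] F [ 2.6  1.6 -3.8] M [ 0.79 -1.18 -0.12] w 13.7 mm q [ 0.77  0.48 -0.42  1.71  0.22  1.    1.95]
t: 29.18
tool_pos: [0.5298, -0.33, 0.3561]
eef_rot: [0.704, -0.703, -0.07, 0.069]
wrist_force: [2.1, 3.0, -4.0]
grip_width: 0.156
t29.18 grasp [ 0.53   -0.3298  0.1928] jawyaw -78.7 yax [ 0.001  0.001 -1.   ] F [ 2.1  3.  -4. ] M [ 0.96 -1.22 -0.07] w 13.7 mm q [ 0.78  0.48 -0.44  1.71  0.23  1.01  2.03]
```

```bash
python3 -m jog '[[0,[0,0,0],[0,0,2]],[0,[0,0,0],[0,0,4]],[0,[0,0,0],[0,0,5]],[0,[0,0,0],[0,0,5]]]' 
python3 -c "
from h import *
st()"
python3 -m jog '[[0,[0,0,0],[0,0,2]],[0,[0,0,0],[0,0,4]],[0,[0,0,0],[0,0,5]],[0,[0,0,0],[0,0,5]]]' 
python3 -c "
from h import *
st()"
```

```text
t: 29.52
tool_pos: [0.5296, -0.3301, 0.3561]
eef_rot: [0.7, -0.7, -0.1, 0.1]
wrist_force: [3.5, 2.7, -3.0]
grip_width: 0.154
t29.52 grasp [ 0.5298 -0.33    0.1928] jawyaw -73.7 yax [ 0.001  0.001 -1.   ] F [ 3.5  2.7 -3. ] M [ 1.1  -1.39 -0.3 ] w 13.5 mm q [ 0.8   0.48 -0.46  1.71  0.24  1.01  2.11]
t: 29.85
tool_pos: [0.5295, -0.3302, 0.3561]
eef_rot: [0.695, -0.695, -0.131, 0.13]
wrist_force: [3.3, 2.8, -2.7]
grip_width: 0.159
t29.85 grasp [ 0.5297 -0.3301  0.1928] jawyaw -68.7 yax [ 0.001  0.001 -1.   ] F [ 3.3  2.8 -2.7] M [ 1.25 -1.49 -0.42] w 14.0 mm q [ 0.81  0.49 -0.48  1.7   0.25  1.01  2.19]
```

The moment climbs to −0.42 N m, about four times the friction, so the valve is at its stop. Backing off by the play and lifting out.

```bash
python3 -m jog '[[0,[0,0,0],[0,0,-5]],[0,[0,0,0],[0,0,-10]],[0,[0,0,0],[0,0,-15]],[0,[0,0,0],[0,0,-20]],[0,[0,0,0],[0,0,-22]],[0,[0,0,0],[0,0,-22]]]' 
python3 -c "
from h import *
st()"
python3 -m jog '[[0,[0,0,0.005],[0,0,0]],[0,[0,0,0.012],[0,0,0]],[0,[0,0,0.02],[0,0,0]],[0,[0,0,0.03],[0,0,0]],[0,[0,0,0.03],[0,0,0]]]' 
python3 -c "
from h import *
to(.529,-.33,.37)"
```

```text
t: 30.35
tool_pos: [0.5292, -0.3304, 0.3561]
eef_rot: [-0.707, 0.707, -0.005, 0.005]
wrist_force: [2.2, 1.9, -2.2]
grip_width: 0.156
t30.35 grasp [ 0.5291 -0.3305  0.1928] jawyaw 89.2 yax [-0.    -0.001 -1.   ] F [ 2.2  1.9 -2.2] M [ 0.8  -1.18  0.  ] w 13.7 mm q [ 0.75  0.47 -0.39  1.71  0.21  1.    1.84]
t: 30.77
tool_pos: [0.5292, -0.3313, 0.3887]
eef_rot: [-0.706, 0.708, -0.004, 0.005]
wrist_force: [1.4, 1.1, -1.6]
grip_width: 0.155
t30.77 grasp [ 0.5295 -0.3317  0.2254] jawyaw 89.3 yax [ 0.002 -0.002 -1.   ] F [ 1.4  1.1 -1.6] M [ 0.05 -0.26  0.01] w 13.6 mm q [ 0.76  0.44 -0.4   1.68  0.19  1.06  1.86]
shift mm [ -1.   2. 145.]
```

```bash
python3 -m jog '[[0,[0,0.001,0.03],[0,0,0]],[0,[0,0.001,0.07],[0,0,0]],[0,[0,0.001,0.11],[0,0,0]],[0,[0,0.001,0.145],[0,0,0]],[0,[0,0.03,0.15],[0,0,-7]],[0,[0.005,0.06,0.15],[0,0,-14]],[0,[0.01,0.1,0.15],[0,0,-21]],[0,[0.015,0.14,0.15],[0,0,-28]]]' 
python3 -m jog '[[0,[0,0.04,0],[0,0,-7]],[0,[0,0.08,0],[0,0,-14]],[0,[0,0.12,0],[0,0,-21]],[0,[0,0.16,0],[0,0,-28]],[0,[0,0.18,0],[0,0,-35]],[0,[0,0.19,0],[0,0,-42]],[0,[0,0.195,0],[0,0,-49]],[0,[0,0.195,0],[0,0,-52.6]]]' 
python3 - <<'E'
from h import *
to(.551,.005,.30,8.7)
c=shot('top','t9');s=shot('side','s9')
cv2.imwrite('pics/s9b.png',cv2.resize(s['frame'][100:260,190:350,::-1],(600,600),interpolation=cv2.INTER_CUBIC))
g,_=st(0);print(((proj(s,[[g[0],g[1],g[2]-.172],[g[0],g[1],g[2]-.05]])-[190,100])*3.75).round(0).tolist())
E
```

```text
t: 31.43
tool_pos: [0.5434, -0.1909, 0.5364]
eef_rot: [-0.684, 0.685, -0.177, 0.177]
wrist_force: [-0.0, -0.2, -3.2]
grip_width: 0.155
t: 32.1
tool_pos: [0.5436, 0.0054, 0.5363]
eef_rot: [-0.536, 0.537, -0.461, 0.461]
wrist_force: [-0.2, -0.1, -2.5]
grip_width: 0.156
t32.10 grasp [0.5436 0.0053 0.373 ] jawyaw 8.7 yax [ 0. -0. -1.] F [-0.2 -0.1 -2.5] M [-0.04 -0.14 -0.01] w 13.8 mm q [ 0.24  0.19 -0.42  1.67  0.08  1.3  -0.05]
shift mm [  7.  -0. -73.] turn z 0.0
[[222.0, 336.0], [224.0, 200.0]]
```

View pics/s9b.png

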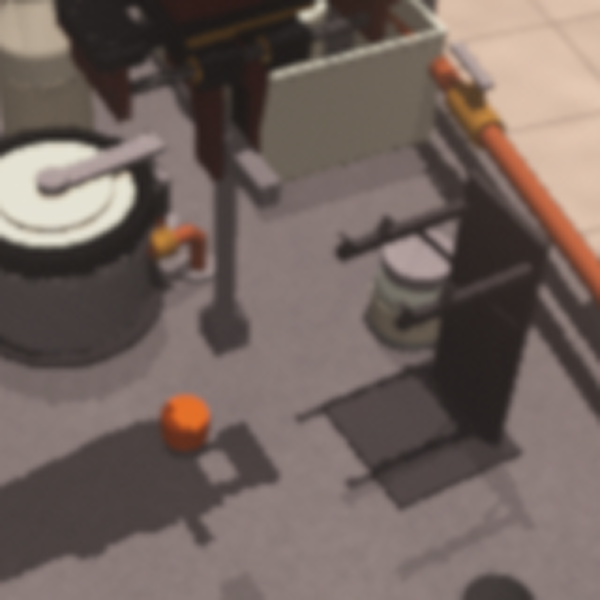

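The key hangs straight in the grip: bottom at crop (225,340), predicted (222,336). Going in over the hanger arms.

```bash
python3 -m jog '[[0,[0.003,0,-0.035],[0,0,0]],[0,[0.007,0,-0.07],[0,0,0]],[0,[0.007,0,-0.103],[0,0,0]],[0,[0.007,0,-0.103],[0,0,0]],[0,[0.035,0.004,-0.103],[0,0,0]],[0,[0.07,0.01,-0.103],[0,0,0]],[0,[0.1,0.014,-0.103],[0,0,0]],[0,[0.115,0.016,-0.103],[0,0,0]]]' 
python3 -c "
from h import *
to(.6748,.0237,.27,8.7)"
```

```text
t: 32.87
tool_pos: [0.6621, 0.0193, 0.4349]
eef_rot: [0.538, -0.537, 0.459, -0.46]
wrist_force: [0.4, 0.2, -3.7]
grip_width: 0.155
t32.87 grasp [0.6627 0.0194 0.2716] jawyaw 8.9 yax [ 0.003  0.001 -1.   ] F [ 0.4  0.2 -3.7] M [-0.01 -0.13 -0.  ] w 13.6 mm q [ 0.16  0.46 -0.39  1.53  0.19  1.18 -0.12]
shift mm [12.  4. -2.] turn z -0.2
```

```bash
python3 -m jog '[[0,[0.006,0.002,0],[0,0,0]],[0,[0.012,0.004,0],[0,0,0]],[0,[0.012,0.004,0],[0,0,0]],[0,[0.012,0.004,0],[0,0,0]]]' 
python3 -c "
from h import *
to(.6748,.0237,.218,8.7)"
python3 -m jog '[[0,[0,0,-0.015],[0,0,0]],[0,[0,0,-0.03],[0,0,0]],[0,[0,0,-0.04],[0,0,0]],[0,[0,0,-0.047],[0,0,0]],[0,[0,0,-0.052],[0,0,0]],[0,[0,0,-0.052],[0,0,0]]]' 
python3 -c "
from h import *
to(.6748,.0237,.216,8.7)"
```

```text
t: 33.2
tool_pos: [0.6706, 0.0235, 0.4336]
eef_rot: [-0.537, 0.537, -0.46, 0.46]
wrist_force: [-0.4, 0.4, -3.4]
grip_width: 0.155
t33.20 grasp [0.6706 0.0234 0.2703] jawyaw 8.9 yax [ 0. -0. -1.] F [-0.4  0.4 -3.4] M [-0.06 -0.08  0.01] w 13.6 mm q [ 0.15  0.48 -0.39  1.51  0.19  1.19 -0.12]
shift mm [  4.   0. -52.] turn z -0.2
t: 33.7
tool_pos: [0.6718, 0.0235, 0.3815]
eef_rot: [0.538, -0.536, 0.459, -0.461]
wrist_force: [5.3, 0.2, -2.7]
grip_width: 0.152
t33.70 grasp [0.6723 0.0236 0.2182] jawyaw 8.9 yax [ 0.003  0.    -1.   ] F [ 5.3  0.2 -2.7] M [-0.02 -1.01  0.15] w 13.4 mm q [ 0.14  0.52 -0.38  1.57  0.21  1.09 -0.14]
shift mm [ 2.  0. -2.] turn z -0.2
```

```bash
python3 -m jog '[[0,[0.002,0,-0.001],[0,0,0]],[0,[0.003,0,-0.002],[0,0,0]],[0,[0.003,0,-0.002],[0,0,0]],[0,[0.003,0,-0.002],[0,0,0]]]' 
python3 -c "
from h import *
to(.6748,.0237,.216,8.7)"
python3 -m jog '[[0.02,[0,0,0],[0,0,0]],[0.04,[0,0,0],[0,0,0]],[0.05,[0,0,0],[0,0,0]],[0.05,[0,0,0],[0,0,0]],[0.05,[0,0,0],[0,0,0]],[0.05,[0,0,0],[0,0,0]],[0.05,[0,0,0],[0,0,0]],[0.05,[0,0,0],[0,0,0]]]' 
python3 -c "
from h import *
to(.6748,.0237,.216,8.7)"
```

```text
t: 34.03
tool_pos: [0.6741, 0.0236, 0.3793]
eef_rot: [-0.537, 0.537, -0.46, 0.46]
wrist_force: [0.2, -0.9, 0.4]
grip_width: 0.156
t34.03 grasp [0.6741 0.0236 0.216 ] jawyaw 8.9 yax [-0. -0. -1.] F [ 0.2 -0.9  0.4] M [-0.04  0.13  0.04] w 13.7 mm q [ 0.14  0.53 -0.38  1.56  0.21  1.1  -0.14]
shift mm [1. 0. 0.] turn z -0.2
t: 34.7
tool_pos: [0.6742, 0.0235, 0.3789]
eef_rot: [0.537, -0.537, 0.46, -0.46]
wrist_force: [0.0, 0.2, 0.0]
grip_width: 0.568
t34.70 grasp [0.6742 0.0236 0.2156] jawyaw 8.9 yax [ 0.  0. -1.] F [0.  0.2 0. ] M [-0.   -0.11 -0.02] w 50.0 mm q [ 0.14  0.53 -0.38  1.56  0.21  1.09 -0.14]
shift mm [1. 0. 0.] turn z -0.2
```

```bash
python3 -m jog '[[0.05,[0,0,0.02],[0,0,0]],[0.05,[0,0,0.05],[0,0,0]],[0.05,[0,0,0.09],[0,0,0]],[0.05,[-0.02,0,0.13],[0,0,0]],[0.05,[-0.05,-0.02,0.13],[0,0,0]],[0.05,[-0.08,-0.04,0.13],[0,0,0]],[0.05,[-0.11,-0.06,0.13],[0,0,0]],[0.05,[-0.14,-0.08,0.13],[0,0,0]]]' 
python3 -m jog '[[0.05,[-0.03,-0.03,0],[0,0,0]],[0.05,[-0.05,-0.07,0],[0,0,0]],[0.05,[-0.07,-0.11,0],[0,0,0]],[0.05,[-0.09,-0.15,0],[0,0,0]],[0.05,[-0.1,-0.19,0],[0,0,0]],[0.05,[-0.1,-0.23,0],[0,0,0]],[0.05,[-0.1,-0.27,0],[0,0,0]],[0.05,[-0.1,-0.27,0],[0,0,0]]]' 
python3 - <<'E'
from h import *
st();c=shot('top','t10');s=shot('side','s10')
a=cv2.resize(c['frame'][85:250,60:280,::-1],(800,600),interpolation=cv2.INTER_CUBIC);cv2.imwrite('pics/t10b.png',a)
b=cv2.resize(s['frame'][80:260,150:390,::-1],(800,600),interpolation=cv2.INTER_CUBIC);cv2.imwrite('pics/s10b.png',b)
tabs()
E
```

```text
t: 35.37
tool_pos: [0.5326, -0.057, 0.5091]
eef_rot: [0.537, -0.537, 0.459, -0.46]
wrist_force: [-0.5, -1.0, 0.3]
grip_width: 0.572
t: 36.03
tool_pos: [0.4316, -0.3337, 0.5088]
eef_rot: [-0.534, 0.536, -0.462, 0.463]
wrist_force: [-1.3, -0.4, 0.2]
grip_width: 0.566
t36.03 grasp [ 0.4315 -0.3342  0.3455] jawyaw 8.3 yax [-0.001 -0.003 -1.   ] F [-1.3 -0.4  0.2] M [-0.05 -0.09  0.05] w 49.8 mm q [ 0.69  0.19 -0.17  1.72  0.04  1.23  0.66]
tab? [12 11 63] [197.3 169.5] [0.612  0.2689]
```

View pics/s10b.png

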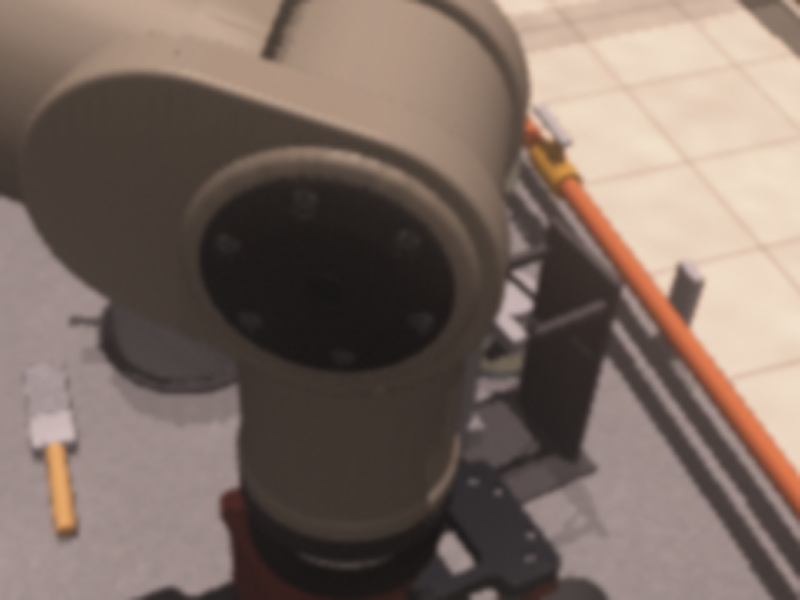

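View pics/t10b.png

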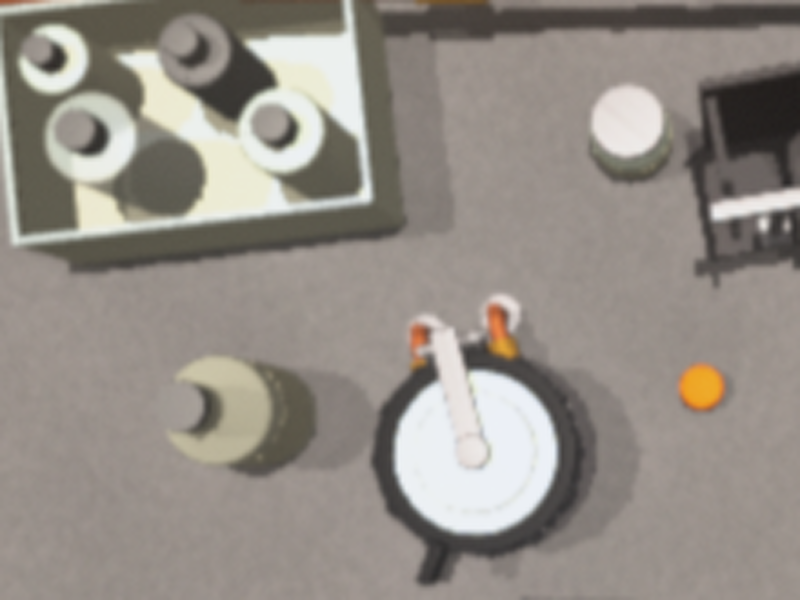

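Top view: key bar back in place at crop (760,203), lid shut, lever at (433,562). The viewing budget is spent, so the remaining checks are numeric: key pose, lever angle, bystanders.

```bash
python3 - <<'E'
from h import *
def bar(c):
    hsv=cv2.cvtColor(c['frame'],cv2.COLOR_RGB2HSV);m=np.zeros(hsv.shape[:2],np.uint8);m[128:152,245:302]=((hsv[...,2]>170)&(hsv[...,1]<60))[128:152,245:302]
    n,l,s,ce=cv2.connectedComponentsWithStats(m);k=1+np.argmax(s[1:,4]);ys,xs=np.where(l==k);w=back(c,np.c_[xs,ys],.223)[:,:2]
    u,d,v=np.linalg.svd(w-w.mean(0),full_matrices=False);t=(w-w.mean(0))@v[0];print('bar',w.mean(0).round(4),'yaw %.1f'%((np.degrees(np.arctan2(v[0,1],v[0,0]))%180)-90),'len %.3f'%np.ptp(t))
P=np.array([.4835,.276])
def lever(n):
    c=load(n);th=np.arange(140,235,.5);v=[]
    g=cv2.cvtColor(c['frame'],cv2.COLOR_RGB2GRAY).astype(np.float32)
    for r in(.095,.1,.105,.11):
        a=np.radians(th);uv=proj(c,np.c_[P[0]+r*np.cos(a),P[1]+r*np.sin(a),np.full(len(a),.142)]).astype(np.float32)
        v.append(cv2.remap(g,uv[:,:1],uv[:,1:],cv2.INTER_LINEAR)[:,0])
    v=np.mean(v,0);k=v<70;print(n,'lever deg',(th[k]*(75-v[k])).sum()/(75-v[k]).sum() if k.any() else v.min(),th[k][[0,-1]])
bar(load('top0'));bar(load('t10'))
for n in('t4','t6','t10'):lever(n)
d=cv2.absdiff(load('top0')['frame'],load('t10')['frame']).max(2);d=(cv2.GaussianBlur(d,(5,5),0)>45).astype(np.uint8)
n,l,s,ce=cv2.connectedComponentsWithStats(d)
for i in range(1,n):
    if s[i,4]>15: print('diff',s[i],back(load('t10'),ce[i],.02)[0][:2].round(2))
E
```

```text
bar [0.6755 0.0241] yaw 9.5 len 0.108
bar [0.6716 0.0231] yaw 9.1 len 0.106
t4 lever deg 224.4931362222337 [222.  226.5]
t6 lever deg 160.74516149362364 [157.5 163.5]
t10 lever deg 160.74400635051137 [157.5 163.5]
diff [272 134  17   4  31] [ 0.72 -0.  ]
diff [270 138  23   6  52] [ 0.7 -0. ]
diff [ 144  146   76  100 3263] [0.55 0.32]
diff [300 187  12  12 112] [ 0.53 -0.08]
diff [ 415  186   82   90 4497] [ 0.41 -0.56]
diff [373 200  25  17 293] [ 0.48 -0.34]
diff [248 214  12  12 115] [0.45 0.09]
diff [509 214   3  27  58] [ 0.41 -0.74]
diff [304 219  12  12 111] [ 0.43 -0.09]
diff [ 297  218   97  123 3608] [ 0.26 -0.21]
diff [ 310  269  160  115 5517] [ 0.09 -0.36]
diff [488 277  24  37 505] [ 0.2 -0.7]
diff [250 354   9   9  34] [0.  0.1]
diff [251 367   8   8  44] [-0.03  0.1 ]
diff [277 366  15  18 129] [-0.05 -0.  ]
diff [292 372  12  12 105] [-0.06 -0.04]
diff [257 377   5   7  23] [-0.06  0.08]
```

The lever's final 160.74° matches the rib (160.7°). The key reads about 4 mm forward of its start, possibly a shadow effect. I'll move the arm clear to its start pose and re-measure both views.

```bash
python3 -m jog '[[0.05,[-0.02,-0.035,0],[0,0,0]],[0.05,[-0.04,-0.07,0],[0,0,0]],[0.05,[-0.06,-0.105,0],[0,0,0]],[0.05,[-0.08,-0.14,0],[0,0,0]],[0.05,[-0.1,-0.175,0],[0,0,0]],[0.05,[-0.115,-0.21,0],[0,0,0]],[0.05,[-0.13,-0.245,0],[0,0,0]],[0.05,[-0.145,-0.27,0],[0,0,0]]]' 
python3 -m jog '[[0.05,[0,-0.005,-0.03],[0,0,-7]],[0.05,[0,-0.005,-0.06],[0,0,-14]],[0.05,[0,-0.005,-0.1],[0,0,-21]],[0.05,[0,-0.005,-0.1],[0,0,-28]],[0.05,[0,-0.005,-0.1],[0,0,-35]],[0.05,[0,-0.005,-0.1],[0,0,-42]],[0.05,[0,-0.005,-0.1],[0,0,-49]],[0.05,[0,-0.005,-0.1],[0,0,-56]]]' 
python3 - <<'E'
from h import *
st();c=shot('top','t11');s=shot('side','s11')
def bar(c,box,z=.223):
    x0,y0,x1,y1=box;hsv=cv2.cvtColor(c['frame'],cv2.COLOR_RGB2HSV);m=np.zeros(hsv.shape[:2],np.uint8);m[y0:y1,x0:x1]=((hsv[...,2]>170)&(hsv[...,1]<60))[y0:y1,x0:x1]
    n,l,q,ce=cv2.connectedComponentsWithStats(m);k=1+np.argmax(q[1:,4]);ys,xs=np.where(l==k);w=back(c,np.c_[xs,ys],z)[:,:2];print('bar',ce[k].round(2),w.mean(0).round(4))
for n in('top0','t11'):bar(load(n),(245,128,302,152))
# side: shift of the key region by phase/template matching
a=cv2.cvtColor(load('side0')['frame'],cv2.COLOR_RGB2GRAY);b=cv2.cvtColor(s['frame'],cv2.COLOR_RGB2GRAY)
u=lambda g:cv2.resize(g,None,fx=4,fy=4,interpolation=cv2.INTER_CUBIC)
T=u(a)[150*4:187*4,280*4:312*4];R=cv2.matchTemplate(u(b)[140*4:197*4,270*4:322*4],T,cv2.TM_CCOEFF_NORMED);_,v,_,p=cv2.minMaxLoc(R);print('side key shift px',np.array(p)/4-10,v)
p0=proj(s,[.675,.0236,.214])[0];print('side px per +4mm -x',proj(s,[.671,.0236,.214])[0]-p0,'per +5mm z',proj(s,[.675,.0236,.219])[0]-p0)
for cam,n0,n1 in(('top','top0','t11'),('side','side0','s11')):
    d=cv2.absdiff(load(n0)['frame'],load(n1)['frame']).max(2);d=(cv2.GaussianBlur(d,(5,5),0)>45).astype(np.uint8)
    n,l,q,ce=cv2.connectedComponentsWithStats(d)
    for i in range(1,n):
        if q[i,4]>15: print(cam,'diff',q[i],back(load(n1),ce[i],.02)[0][:2].round(2))
E
```

```text
t: 36.85
tool_pos: [0.2897, -0.5971, 0.5089]
eef_rot: [0.538, -0.537, 0.459, -0.459]
wrist_force: [0.2, 0.3, -0.1]
grip_width: 0.566
t: 37.52
tool_pos: [0.2915, -0.5995, 0.409]
eef_rot: [0.258, -0.257, 0.659, -0.658]
wrist_force: [-0.3, -0.4, 0.7]
grip_width: 0.57
t37.52 grasp [ 0.2918 -0.5993  0.2457] jawyaw -47.3 yax [ 0.002  0.001 -1.   ] F [-0.3 -0.4  0.7] M [-0.06  0.03  0.05] w 50.1 mm q [ 0.89  0.46  0.19  1.58 -0.1   1.11  0.28]
bar [274.33 138.07] [0.6755 0.0241]
bar [274.73 139.34] [0.6719 0.023 ]
side key shift px [-0.75  0.25] 0.9653803110122681
side px per +4mm -x [-1.40492023  0.33100593] per +5mm z [ 0.19122874 -1.38422008]
top diff [264 134  26   5  44] [0.72 0.01]
top diff [270 138  23   5  47] [ 0.7  -0.01]
top diff [ 144  146   76  100 3240] [0.55 0.32]
top diff [300 187  12  12 113] [ 0.53 -0.08]
top diff [248 214  12  12 116] [0.45 0.09]
top diff [304 219  12  12 114] [ 0.43 -0.09]
top diff [342 247 135  81 861] [ 0.21 -0.39]
top diff [ 312  261  177  116 1024] [ 0.1  -0.34]
top diff [469 265   5   6  21] [ 0.28 -0.61]
top diff [494 279  12  21 124] [ 0.21 -0.69]
top diff [300 314  38  27 380] [ 0.1  -0.11]
top diff [299 377   5   7  18] [-0.07 -0.05]
top diff [497 377  15   7  74] [-0.08 -0.7 ]
side diff [218  91  37  57 827] [0.67 0.54]
side diff [ 168  138   64   37 1647] [0.49 0.37]
side diff [234 160   8   5  30] [0.6 0.3]
side diff [238 176   6   4  20] [0.59 0.23]
side diff [  0 186  18  29 189] [-0.13  0.36]
side diff [204 213  12  10  97] [0.45 0.09]
side diff [   0  219  100  165 3430] [-0.03 -0.01]
side diff [ 43 218  13  22  54] [-0.01  0.2 ]
side diff [249 251  13  12 129] [ 0.53 -0.08]
side diff [213 264  14  13 142] [ 0.43 -0.09]
side diff [ 75 298  11  14  88] [ 0.07 -0.08]
side diff [ 83 308  53  76 947] [ 0.13 -0.2 ]
```

The key sits 2–3.5 mm forward of its start, inside the lips' play and at unchanged height. No bystander moved. Handing in.

```bash
python3 -c "
from station import arm
print(arm.hand_in(), arm.get_obs()['t'])"
```

```text
the job is handed in; nothing more can be done
the job is handed in; nothing more can be done
```

I did every step in the order asked and handed the job in at about 38 s of the 210 s allowed; the hand-in gave no verdict.

- **Tablets:** three white ones were present, and all three were seen lying in the pot before I shut the lid. The orange one was left alone.
- **Lid:** pushed shut until it met firm contact (29 N at the expected height).
- **Collar:** turned to a hard stop (about 14 N). The lever then read 160.7°, level with the measured rib. My estimates of the pot's yaw disagreed, 12–13° from the lid and 16–19° from the rib. If the lower value is right, the collar could be about 0.05 rad short of its stop, but I trust the force.
- **Valve:** the key turned against the stem's friction (about 0.1 N m) until the moment rose to 0.42 N m. I took that as fully open; the stem itself was not visible.
- **Key:** back on its hanger at its original height, 2 to 3.5 mm forward of where it started, at about the edge of the 3 mm play between the lips.
- **Other things:** comparing start and end images showed no bystander moved where the view was clear, and the robot was clear of everything at hand-in.

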